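Fit the brass drive collar to the cutter arbor and latch the keeper

TASK

Take the brass collar off its sloping rack and slide it down the upright cutter arbor in the stand, under control and without letting it drop, until it sits fully home on the flange with its slots over the two drive dogs. Then swing the red keeper down over it until its tongue rests in the catch. If the keeper is hanging over the arbor, swing it back first; leave the other collars on their pins and everything else on the bench where it is.

Things in the scene. Friction and masses are not known exactly. Their poses are not given: they have to be found in the camera images.
- stand: assembly stand, fixed: aluminium base plate 162 x 76 mm, top 14 mm above the worktop, with an upright steel cutter arbor in its middle. Origin on the arbor's axis at worktop level; z up; x along the plate from the catch (x = -52 mm) to the keeper's hinge (x = +54 mm), y across it. Hinge posts (58 mm across y) and catch cheeks (32 mm across y, 12 mm along x) are 94 mm high.
- arbor_seat (a point): centre of the top face of the arbor's flange (44 mm in diameter), 40 mm above the worktop; axes as the stand's. On the flange at x = +/-16.5 mm stand two drive dogs, square dark lugs 8 x 6 mm (6 mm along y), 6 mm high. The collar goes down on this face.
- arbor_top (a point): top of the arbor on its axis, 101 mm above the worktop. From here down: threaded end 15 mm in diameter to 83 mm, taper to 77 mm, then the plain shaft 20 mm in diameter down to the flange
- keeper (a joint): angle (rad) of the stand's red keeper: 0 closed, level, tongue in the catch; 1.57 upright; 2.0 stop, leaning back from the arbor. Stiff hinge: stays at any angle, about 1.5 N at the tab moves it. Starts anywhere from 0.45 (in the way over the arbor) to 1.95. Flat window frame 7 mm thick, 39 mm wide; closed, it straddles the threaded end and clears a 40 mm collar that is home by 1.5 mm
- keeper_hinge (a point): middle of the keeper's hinge axis, 85 mm above the worktop, 54 mm from the arbor's axis; the hinge axis is parallel to the stand's y
- keeper_tab (a point): middle of the black rubber grip at the keeper's free end, 145 mm from the hinge axis; the tab is 13 mm wide along the stand's y, 7 mm thick and ends 12 mm beyond this point; can be pinched across its 13 mm
- catch (a point): the catch: gap between two grey cheeks, above a dark seat; the middle of the closed keeper's tongue lies here, 85 mm above the worktop
- rack: wooden collar rack, fixed: wedge 184 mm wide, 78 mm deep, 64 mm high at the back, its face sloping 30 degrees towards its front, with three steel pins (17.6 mm in diameter, 19 mm proud) square to the slope. Origin at worktop level on the middle pin's axis; z up along the pins, 30 degrees from vertical; y along the row. The pins rise from the slope at z = 40 mm, y = -64, 0 and +64 mm.
- collar_brass: brass drive collar (tube), 40 mm long, 36 mm outside, 22 mm bore, about 0.2 kg, sitting over one of the rack's pins on the slope, so leaning 30 degrees, and turned up to 0.6 rad about the pin. Origin: centre of its lower end; z along its axis; both ends have a slot 10 mm wide and 8 mm deep right across along its x. Same either way up and after half a turn.
- collar_mid (a point): middle of the brass collar, on its axis, 20 mm from either end; when home, this lies 20 mm above arbor_seat
- collar_dark: dark steel collar like the brass one but 50 mm long, on another pin of the rack; stays there
- collar_bright: bright aluminium collar like the brass one but 30 mm long, on another pin of the rack; stays there
- oil: white oil bottle with red nozzle, 42 mm in diameter, 114 mm tall, standing behind the stand; origin at its foot; stays
- spray: blue aerosol can, 52 mm in diameter, 161 mm tall, standing at the back, behind rack and stand; origin at its foot; stays
- locker_edge (a point): foot of the nearest corner of the tall black locker left of the bench: solid for all x beyond and y to the left of this point, far higher than the arm; stay clear of it with the arm
- machine_edge (a point): foot of the nearest corner of the key cutting machine on the right: solid for x beyond and y to the right of this point up to 0.31 m, with a screen above it; stay clear of it
- driver: red screwdriver, 176 mm long, 25 mm high, lying at the front edge; stays
- allen: hex key, 77 x 28 mm, 5 mm thick, lying at the front edge; stays
Mind the look-alikes: they are no part of the job. Leave any blue, orange or turquoise look-alike of the collar_brass alone.

How it is judged:
On the way, in this order (a step that is already met when the one before it is completed fails the run):
1. the brass collar is home on the arbor's flange with its slots over the drive dogs (horizontal distance between collar_mid and arbor_seat below 0.003 m and z of collar_mid in the frame of arbor_seat between 0.0175 and 0.0225 m and angle between the y axis of collar_brass and the y axis of arbor_seat, either way round below 0.18 rad and angle between the z axis of collar_brass and the z axis of arbor_seat, either way round below 0.06 rad), for 0.2 s.
2. the keeper is swung down over it until its tongue rests in the catch (all of step 1 and value of joint keeper below 0.04 rad), for 0.2 s.
At the end, for the whole second after the job is handed in: the brass collar stands upright on the arbor, concentric within 3 mm, its lower end within 2.5 mm of the flange's face, its slots in line with the dogs (within 0.18 rad); the keeper is closed within 0.04 rad; collar released and at rest (all of step 2 and linear speed of collar_brass below 0.02 m/s and contact force between the fingers and collar_brass below 0.1 N); the robot touches nothing.
It fails at once if the brass collar is let fall along the arbor (faster than 0.45 m/s) (horizontal distance between collar_mid and arbor_seat below 0.012 m and z of collar_mid in the frame of arbor_seat below 0.09 m and linear speed of collar_brass above 0.45 m/s).
It fails at once if another collar is moved by more than 15 mm (distance of any of collar_dark, collar_bright from where it was at the start of the episode above 0.015 m).
It fails at once if the oil bottle, can, screwdriver or hex key is moved by more than 30 mm, or bottle or can is tipped (distance of any of oil, spray, driver, allen from where it was at the start of the episode above 0.03 m or angle between any of oil, spray's own z axis and vertical above 0.5 rad).
It also fails if it takes over 72 s, if anything falls off the work surface, if the arm or the gripper's body presses on something with over 40 N, if the wrist force passes 120 N, or if a joint passes its speed limit or range.

ROBOT

A 6-joint arm with a two-finger parallel gripper is mounted at the origin on a cart in front of the work surface, level with it; the furniture and walls round the work are solid. World frame = base frame: x ahead of the robot, y to its left, z up, the work surface at z = 0. Lengths are in m, angles in rad, forces in N, time in s.
With the tool pointing down it reaches from about 0.3 to 1 m from the base axis. Payload 5.1 kg.
Tool frame: the origin (TCP) lies where the fingers leave the gripper's body, on its centre line; the fingertips stand 78 mm ahead of it and the grasp point (between the pads) lies 59 mm ahead of it; z points along the fingers, y is the line along which they close (so a half turn about z gives the same grasp; the last joint's range is limited). The gripper opens to 95 mm and grips with 3 to 60 N. Pads are 20 mm wide; open, the fingers measure 119 mm over their backs; the gripper's body (75 mm by 180 mm) begins 59 mm behind the grasp point.
Start: joints at [-1.226, 0.124, 1.65, -0, 1.367, -0.083], TCP at [0.27, -0.591, 0.292] pointing down, gripper open.
Joint ranges: [-2.61, 2.61], [-1.02, 2.33], [0.03, 2.71], [-1.35, 4.49], [0.32, 2.68], [-2.91, 2.91]. Speed limits (rad/s): [2.57, 2.57, 3.14, 3.14, 3.14, 3.14].

INTERFACE

Orientations are given as [roll, pitch, yaw] about the fixed x, y, z axes, in that order (R = Rz(yaw) Ry(pitch) Rx(roll)).
In Python, from rig import bot gives the robot as it stands.
- The arm moves only by the tool jog_arm, never from a script. Its argument "motion" is a list of rows, each an object of numbers: "tx", "ty", "tz": the shift along the tool's x, y, z in cm; "rx", "ry", "rz": the turn, a rotation vector about the tool's x, y, z in degrees; "grip": the opening, from 0 (shut) to 1 (fully open). In form: [{"tx": .., "ty": .., "tz": .., "rx": .., "ry": .., "rz": .., "grip": ..}, ...]. A call has 1 to 10 rows; each row shifts and turns the commanded pose from where the row before left it, along the tool's axes as they then stand; what a row does not reach is not made up. A row lasts 1/12 s, in which the tool goes at most 41.7 mm and 7.16 degrees, less where a joint would pass 70% of its speed; a pose out of reach is approached as far as the arm can. A call with a gripper value outside its range is refused whole. The fingers move at their own pace and stop on an object; "grip_force" is the grip in N (left out, the last holds). Time passes only in rows, so rows that do not move let the fingers close. It gives the time, the measured TCP pose, the force, the opening and the grip force at its end, in the units of the state.
- bot.get_obs(): the state, without advancing time (a new reading comes with each control period).
- bot.read_camera(name): name is "scene" or "top" or "wrist"; returns a dict with "pixels" (480x640x3 uint8, red, green, blue), "fov_y" (degrees; the focal length in pixels is half the picture's height over the tangent of half this angle, whatever the lens; pixels are square), "cx", "cy" (the principal point, pixels), "R" (3x3) and "t" (3): a world point X has camera coordinates R X + t. Camera axes: x right, y down, z forward; pixel columns grow to the right and rows downward; lengths in m; the calibration is good to about 2 mm. A picture is of the moment at which its call begins. There is no depth.
- bot.hand_in(): hands the job in; it is judged then, once.
Trained networks look in the newest picture that a camera, given by its name, has taken for a name from the list of things; names that differ only in an ending like _2 or _b are one class to them, and where a whole thing is asked for, a point or a joint stands for the part that bears it (a point fixed in the world has none). Each returns a list of dicts, best first, with "conf" (0 to 1); they miss things now and then, are a little off and sometimes report something else, mostly with a low value. They report only what shows in the picture. A call takes as long as a camera call. They do not tell look-alikes from the thing itself.
- bot.outline_of(target, camera): "pixels" (480x640 bool, what is visible of it) and "rect" ([left, top, width, height] in pixels, round what is visible of it).
The state is a dict: "time_s": time; "joints": joint angles; "qd": joint speeds; "tau": joint torques, N m; "tool_pos": TCP position; "tool_rot": TCP orientation; "wrist_force": force on the tool from outside, world axes, zero at the start; "moment": the same for the moment, N m; "grip_width": finger opening in m; "gripper_force": force on a finger pad.
Only numpy, scipy, OpenCV 4.12 (cv2) and the standard library are available. Lean on these libraries where they do the work, as an engineer would, in place of code of your own. Each camera call takes 0.05 s, during which the arm holds its last target. There are 200 camera calls.

## Working session

There is one attempt and no reset: what is moved stays moved. The work goes in short steps, Python scripts to look and compute and a tool call to move; the robot and the scene stay as the last step left them, time stands still between calls to the robot, and variables do not carry over. Pictures are saved under pics/ and viewed, at most 10 in all, crops included, and the job is handed in when it is done.

Besides the shell and the picture viewer there is one more tool, called after ">>>" as name(argument=value, ...) on one line, values as JSON. jog_arm: Moves the arm, as the interface text tells. Its arguments: {"type":"object","properties":{"motion":{"type":"array"},"grip_force":{"type":"number"}},"required":["motion"]}

```bash
mkdir -p pics; ls; python3 - <<'E'
from rig import bot
import cv2,numpy as np
ims=[]
for n in("scene","top"):
    c=bot.read_camera(n); print(n,c["fov_y"],c["cx"],c["cy"],np.round(c["R"],3).tolist(),np.round(c["t"],3))
    cv2.imwrite(f"pics/{n}0.png",c["pixels"][:,:,::-1])
    for t in("collar_brass","collar_dark","collar_bright","stand","keeper","rack","oil","spray"):
        print(t,[(round(d["conf"],2),d["rect"]) for d in bot.outline_of(t,n)][:4])
print(bot.get_obs())
E
```

```text
pics
scene 54.99961354488191 318.72233546022534 240.9778636666829 [[-0.882, -0.472, -0.008], [-0.216, 0.419, -0.882], [0.42, -0.776, -0.471]] [0.492 0.178 1.038]
collar_brass [(0.66, [379.7, 247.1, 17.0, 14.0]), (0.49, [324.3, 204.6, 16.9, 18.8]), (0.48, [309.6, 219.3, 16.9, 12.6])]
collar_dark [(0.66, [362.4, 215.3, 10.1, 18.3]), (0.58, [342.4, 233.9, 20.4, 17.2])]
collar_bright [(0.39, [353.8, 225.7, 15.1, 9.9]), (0.29, [266.1, 192.1, 67.5, 112.8])]
stand [(0.88, [266.8, 189.7, 66.6, 115.2]), (0.67, [355.5, 214.5, 20.5, 16.4])]
keeper [(0.92, [274.3, 195.2, 15.1, 58.2]), (0.51, [269.1, 192.7, 64.5, 112.1])]
rack []
oil [(0.69, [269.6, 229.4, 16.7, 37.8])]
spray [(0.79, [262.1, 192.6, 18.8, 52.5])]
top 43.2515941039062 318.8875807601853 241.09214941711357 [[0.028, -1.0, 0.004], [-0.996, -0.029, -0.084], [0.084, -0.001, -0.996]] [-0.022  0.524  1.28 ]
collar_brass [(0.79, [420.9, 189.1, 21.1, 20.6]), (0.68, [391.3, 247.4, 23.7, 22.0]), (0.63, [380.0, 179.0, 16.1, 21.9])]
collar_dark [(0.93, [331.5, 250.7, 17.5, 26.2]), (0.71, [227.5, 193.0, 54.4, 76.4])]
collar_bright [(0.79, [365.7,
[... 321 characters left out ...]
 227.8, 91.0, 45.5])]
{'time_s': 0.9, 'joints': array([-1.22560189e+00,  1.23819801e-01,  1.65026291e+00,  2.94634128e-06,
        1.36751752e+00, -8.26038965e-02]), 'qd': array([ 0.00146598, -0.00108812,  0.00033781,  0.0002979 ,  0.00095701,
        0.00036117]), 'tau': array([-1.36693616e-04, -4.17578101e+01, -3.60231793e+01,  7.74097396e-02,
        4.29818756e-02, -1.11712453e-05]), 'tool_pos': array([ 0.26963651, -0.59143611,  0.29226534]), 'tool_rot': array([-3.14158534e+00, -3.50081075e-06,  4.27797735e-01]), 'wrist_force': array([-0.40339111,  0.50833716,  0.42301132]), 'moment': array([ 0.04322582, -0.04104003,  0.01301859]), 'gripper_force': 0.0, 'grip_width': 0.09503372538944592}
```

```bash
python3 - <<'E'
import cv2,numpy as np
a=cv2.imread("pics/scene0.png")[170:320,220:420];b=cv2.imread("pics/top0.png")[110:350,200:460]
cv2.imwrite("pics/a.png",cv2.resize(a,(800,600),interpolation=cv2.INTER_CUBIC))
cv2.imwrite("pics/b.png",cv2.resize(b,(650,600),interpolation=cv2.INTER_CUBIC))
E
```

```text
(no output)
```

View pics/a.png

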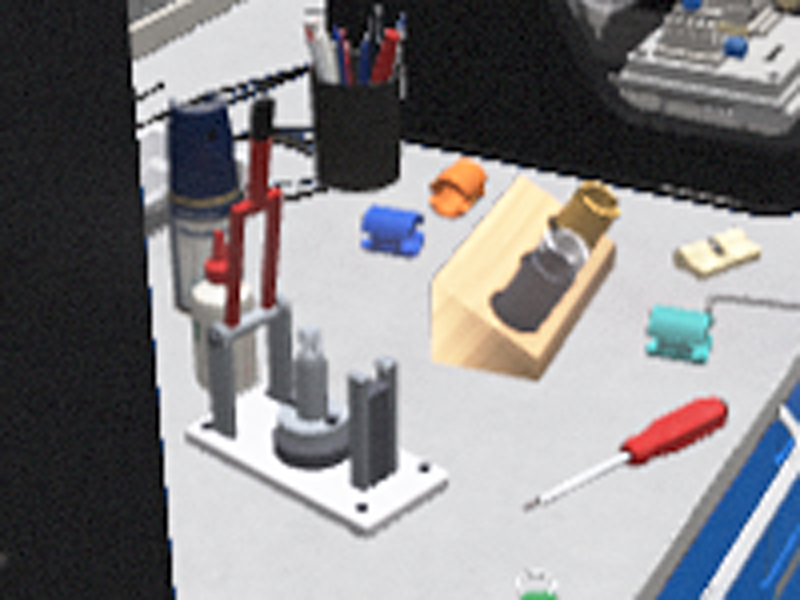

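View pics/b.png

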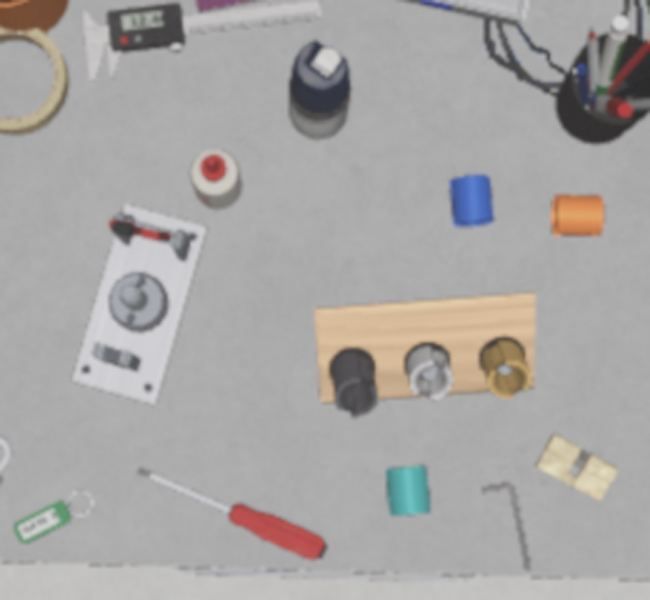

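The orange (431,196), blue (389,190) and turquoise (363,306) tubes lying on the bench in the top view are look-alikes. The brass collar stands on the rack's right-hand pin at top (402,257) / scene (370,222). The bright collar is in the middle, the dark one on the left. The keeper is about upright, and the stand's hinge end is away from the robot.

```bash
cat > h.py <<'E'
import numpy as np,cv2
from scipy.spatial.transform import Rotation as Ro
from rig import bot
class Cam:
    def __init__(s,n):
        c=bot.read_camera(n); s.im=c["pixels"]; s.f=240/np.tan(np.radians(c["fov_y"]/2)); s.c=np.array([c["cx"],c["cy"]]); s.R=np.array(c["R"]); s.t=np.array(c["t"])
    def proj(s,X):
        X=np.atleast_2d(X)@s.R.T+s.t; return X[:,:2]/X[:,2:]*s.f+s.c
    def onz(s,uv,z):
        uv=np.atleast_2d(uv); d=np.c_[(uv-s.c)/s.f,np.ones(len(uv))]@s.R; o=-s.R.T@s.t
        return o+d*((z-o[2])/d[:,2])[:,None]
    def save(s,n,box=None,k=1):
        im=s.im[:,:,::-1]
        if box: x,y,w,h=box; im=im[y:y+h,x:x+w]
        cv2.imwrite(n,cv2.resize(im,None,fx=k,fy=k,interpolation=cv2.INTER_CUBIC))
def rpy(o): return Ro.from_euler('xyz',o["tool_rot"]).as_matrix()
E
python3 - <<'E'
from h import *
c=Cam("top"); q=lambda L:np.array(L)/2.5+[200,110]
print("plate corners z14",c.onz(q([(75,380),(155,403),(205,230),(128,207)]),.014).round(3).tolist())
print("rack front corners z~.02", c.onz(q([(320,402),(535,388)]),.019).round(3).tolist(),"back z64",c.onz(q([(316,310),(535,294)]),.064).round(3).tolist())
print("brass top", c.onz(q([(508,376)]),.075).round(3),"oil",c.onz(q([(213,165)]),.114).round(3),"spray",c.onz(q([(325,60)]),.16).round(3))
s=Cam("scene")
print("scene cam pos",-s.R.T@s.t)
print("arbor top scene", s.onz([(220+310/4,170+333/4)],.101), "brass top",s.onz([(220+600/4,170+202/4)],.075))
s.save("pics/full.png")
w=Cam("wrist"); o=bot.get_obs(); T=rpy(o)
print("wrist cam in tool",T.T@(-w.R.T@w.t-o["tool_pos"]), (w.R@T).round(3), w.f)
E
```

```text
plate corners z14 [[0.475, 0.183, 0.014], [0.457, 0.113, 0.014], [0.608, 0.075, 0.014], [0.627, 0.143, 0.014]]
rack front corners z~.02 [[0.462, -0.029, 0.019], [0.479, -0.213, 0.019]] back z64 [[0.536, -0.023, 0.064], [0.555, -0.205, 0.064]]
brass top [[ 0.485 -0.182  0.075]] oil [[0.647 0.064 0.114]] spray [[ 0.723 -0.023  0.16 ]]
scene cam pos [0.03698149 0.96322082 0.64956638]
arbor top scene [[0.54152562 0.13819868 0.101     ]] brass top [[ 0.47662051 -0.16141429  0.075     ]]
wrist cam in tool [ 0.08393518  0.00013377 -0.09110562] [[-0.001  1.    -0.001]
 [-0.955 -0.001 -0.296]
 [-0.296  0.001  0.955]] 342.0213768630884
```

View pics/full.png

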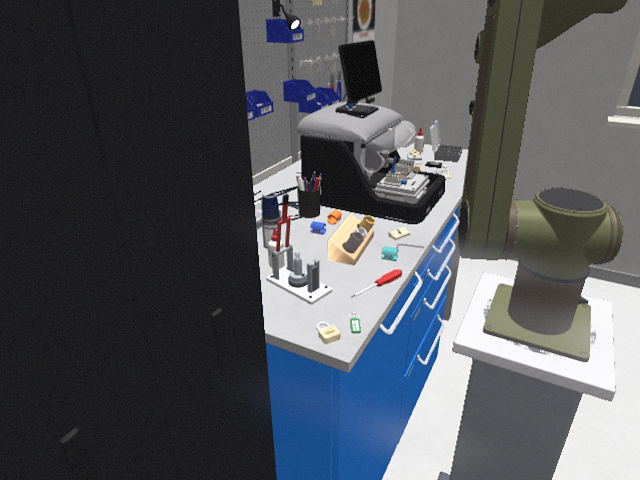

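```bash
cat >> h.py <<'E'
def plan(p,R,n=None):
    """rows (tool-frame) for rotating in place then translating to p,R"""
    o=bot.get_obs(); T=rpy(o); rv=Ro.from_matrix(T.T@R).as_rotvec(degrees=True); d=R.T@(np.array(p)-o["tool_pos"])*100
    print("rot total",rv.round(2),"rows>=%.1f"%(np.linalg.norm(rv)/7.1),"| then shift cm",d.round(2),"rows>=%.1f"%(np.linalg.norm(d)/4.15), "t",o["time_s"])
def pose():
    o=bot.get_obs(); print("t",o["time_s"],"p",o["tool_pos"].round(4),"rpy",np.array(o["tool_rot"]).round(3),"j",o["joints"].round(2),"F",o["wrist_force"].round(1),"w",round(o["grip_width"],4),"gf",round(o["gripper_force"],1)); return o
E
python3 - <<'E'
from h import *
s=Cam("scene"); print("machine base",s.onz([(425,218),(345,195),(372,200)],0.0).round(2))
print("bench left corner",s.onz([(350,365),(268,337)],0).round(2), "locker bottom-ish",s.onz([(262,300),(258,200)],0).round(2))
c=Cam("top"); g=c.im.mean(2); print("dark cols", [int((g[:,k]<40).sum()) for k in range(0,640,20)])
print(c.onz([(0,240),(60,100),(640,240)],0).round(2))
c.save("pics/top1.png")
E
```

```text
machine base [[ 0.38 -0.41  0.  ]
 [ 0.7  -0.47  0.  ]
 [ 0.59 -0.47  0.  ]]
bench left corner [[0.31 0.33 0.  ]
 [0.51 0.33 0.  ]] locker bottom-ish [[ 0.59  0.22  0.  ]
 [ 0.96 -0.28  0.  ]]
dark cols [251, 248, 248, 241, 246, 245, 238, 237, 218, 0, 0, 0, 0, 0, 0, 0, 0, 0, 0, 0, 0, 0, 0, 0, 67, 0, 0, 23, 44, 54, 54, 114]
[[ 0.51  0.69  0.  ]
 [ 0.83  0.58  0.  ]
 [ 0.55 -0.71  0.  ]]
```

>>> jog_arm(motion=[{"tx": 2.08,"ty": -3.36},{"tx": 2.08,"ty": -3.36},{"tx": 2.08,"ty": -3.36},{"tx": 2.08,"ty": -3.36},{"tx": 2.08,"ty": -3.36},{"tx": 2.08,"ty": -3.36},{"tx": 2.08,"ty": -3.36},{"tx": 2.08,"ty": -3.36},{"tx": 2.08,"ty": -3.36},{"tx": 2.08,"ty": -3.36}])

```text
$.motion[0]: bad value
```

View pics/top1.png

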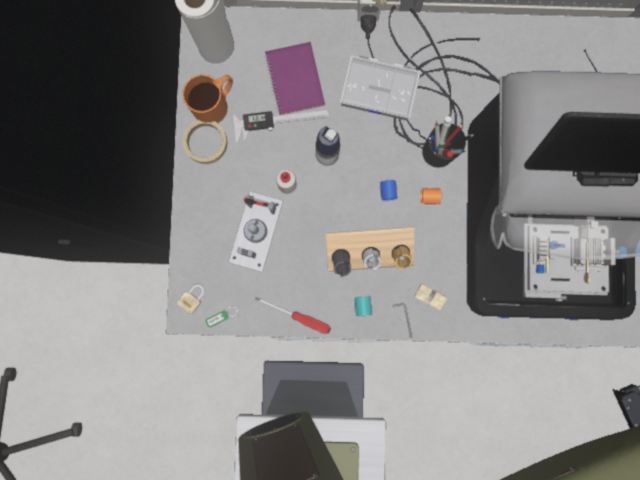

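The top view shows the locker to the left (columns <180, y > ~0.32) and the machine to the right (columns >470, y < ~-0.33). Stand and rack lie between them.

>>> jog_arm(motion=[{"tx": 2.08,"ty": -3.36,"tz": 0,"rx": 0,"ry": 0,"rz": 0,"grip": 1},{"tx": 2.08,"ty": -3.36,"tz": 0,"rx": 0,"ry": 0,"rz": 0,"grip": 1},{"tx": 2.08,"ty": -3.36,"tz": 0,"rx": 0,"ry": 0,"rz": 0,"grip": 1},{"tx": 2.08,"ty": -3.36,"tz": 0,"rx": 0,"ry": 0,"rz": 0,"grip": 1},{"tx": 2.08,"ty": -3.36,"tz": 0,"rx": 0,"ry": 0,"rz": 0,"grip": 1},{"tx": 2.08,"ty": -3.36,"tz": 0,"rx": 0,"ry": 0,"rz": 0,"grip": 1},{"tx": 2.08,"ty": -3.36,"tz": 0,"rx": 0,"ry": 0,"rz": 0,"grip": 1},{"tx": 2.08,"ty": -3.36,"tz": 0,"rx": 0,"ry": 0,"rz": 0,"grip": 1},{"tx": 2.08,"ty": -3.36,"tz": 0,"rx": 0,"ry": 0,"rz": 0,"grip": 1},{"tx": 2.08,"ty": -3.36,"tz": 0,"rx": 0,"ry": 0,"rz": 0,"grip": 1}])

```text
time_s: 1.98
tool_pos: [0.3192, -0.1977, 0.2924]
tool_rot: [3.141, -0.001, 0.427]
wrist_force: [-0.0, -0.4, 0.6]
grip_width: 0.0952
gripper_force: 0.0
```

>>> jog_arm(motion=[{"tx": 0,"ty": 0,"tz": 0,"rx": 0,"ry": 0,"rz": -7.1,"grip": 1},{"tx": 0,"ty": 0,"tz": 0,"rx": 0,"ry": 0,"rz": -7.1,"grip": 1},{"tx": 0,"ty": 0,"tz": 0,"rx": 0,"ry": 0,"rz": -7.1,"grip": 1},{"tx": 0,"ty": 0,"tz": 0,"rx": 0,"ry": 0,"rz": -7.1,"grip": 1},{"tx": 0,"ty": 0,"tz": 0,"rx": 0,"ry": 0,"rz": -7.1,"grip": 1},{"tx": 0,"ty": 0,"tz": 0,"rx": 0,"ry": 0,"rz": -7.1,"grip": 1},{"tx": 0,"ty": 0,"tz": 0,"rx": 0,"ry": 0,"rz": -7.1,"grip": 1},{"tx": 0,"ty": 0,"tz": 0,"rx": 0,"ry": 0,"rz": -7.1,"grip": 1},{"tx": 0,"ty": 0,"tz": 0,"rx": 0,"ry": 0,"rz": -7.1,"grip": 1},{"tx": 0,"ty": 0,"tz": 0,"rx": 0,"ry": 0,"rz": -7.1,"grip": 1}])

```text
time_s: 2.82
tool_pos: [0.3195, -0.1994, 0.2924]
tool_rot: [3.141, 0.0, 1.673]
wrist_force: [0.5, 0.2, 0.1]
grip_width: 0.0953
gripper_force: 0.0
```

>>> jog_arm(motion=[{"tx": 0,"ty": 0,"tz": 0,"rx": 0,"ry": 0,"rz": -7.1,"grip": 1},{"tx": 0,"ty": 0,"tz": 0,"rx": 0,"ry": 0,"rz": -7.1,"grip": 1},{"tx": 0,"ty": 0,"tz": 0,"rx": 0,"ry": 0,"rz": -7.1,"grip": 1},{"tx": 0,"ty": 0,"tz": 0,"rx": 0,"ry": 0,"rz": -7.1,"grip": 1},{"tx": 0,"ty": 0,"tz": 0,"rx": 0,"ry": 0,"rz": -7.1,"grip": 1},{"tx": 0,"ty": 0,"tz": 0,"rx": 0,"ry": 0,"rz": -7.1,"grip": 1},{"tx": 0,"ty": 0,"tz": 0,"rx": 0,"ry": 0,"rz": -7.1,"grip": 1},{"tx": 0,"ty": 0,"tz": 0,"rx": 0,"ry": 0,"rz": -7.1,"grip": 1},{"tx": 0,"ty": 0,"tz": 0,"rx": 0,"ry": 0,"rz": -7.1,"grip": 1},{"tx": 0,"ty": 0,"tz": 0,"rx": 0,"ry": 0,"rz": -7.1,"grip": 1}])

```text
time_s: 3.65
tool_pos: [0.3195, -0.1994, 0.2924]
tool_rot: [-3.141, 0.0, 2.912]
wrist_force: [0.6, 0.0, -0.2]
grip_width: 0.0952
gripper_force: 0.0
```

>>> jog_arm(motion=[{"tx": -2,"ty": 3,"tz": 0,"rx": 0,"ry": 0,"rz": 0,"grip": 1},{"tx": -2,"ty": 3,"tz": 0,"rx": 0,"ry": 0,"rz": 0,"grip": 1},{"tx": -2,"ty": 3,"tz": 0,"rx": 0,"ry": 0,"rz": 0,"grip": 1},{"tx": -2,"ty": 3,"tz": 0,"rx": 0,"ry": 0,"rz": 0,"grip": 1},{"tx": -2,"ty": 3,"tz": 0,"rx": 0,"ry": 0,"rz": 0,"grip": 1},{"tx": 0,"ty": 0,"tz": 0,"rx": 0,"ry": 0,"rz": 0,"grip": 1},{"tx": 0,"ty": 0,"tz": 0,"rx": 0,"ry": 0,"rz": 0,"grip": 1},{"tx": 0,"ty": 0,"tz": 0,"rx": 0,"ry": 0,"rz": 0,"grip": 1}])

```text
time_s: 4.32
tool_pos: [0.4515, -0.0769, 0.2921]
tool_rot: [-3.141, -0.001, 2.907]
wrist_force: [0.0, 0.3, -0.4]
grip_width: 0.0952
gripper_force: 0.0
```

```bash
python3 - <<'E'
from h import *
pose(); w=Cam("wrist"); w.save("pics/w1.png"); np.savez("w1.npz",im=w.im,R=w.R,t=w.t,f=w.f,c=w.c)
print(-w.R.T@w.t)
for t in("collar_brass","stand","keeper","rack","oil","spray"):
    print(t,[(round(d["conf"],2),d["rect"]) for d in bot.outline_of(t,"wrist")][:3])
E
```

```text
t 4.3167 p [ 0.4515 -0.0769  0.2921] rpy [-3.141e+00 -1.000e-03  2.907e+00] j [-0.29 -0.32  2.06 -0.    1.4  -1.62] F [ 0.   0.3 -0.4] w 0.0952 gf 0.0
[ 0.36955635 -0.0574951   0.38330523]
collar_brass [(0.83, [260.6, 143.9, 38.2, 44.7]), (0.8, [204.9, 374.8, 37.6, 21.3]), (0.68, [281.1, 373.5, 32.1, 15.5])]
stand [(0.65, [472.7, 177.0, 123.9, 135.5])]
keeper []
rack [(0.75, [212.4, 209.2, 181.0, 132.8])]
oil [(0.6, [466.3, 319.5, 18.8, 22.0]), (0.15, [468.3, 179.0, 127.3, 135.7])]
spray [(0.85, [391.7, 377.6, 46.3, 31.5]), (0.73, [213.6, 212.0, 178.0, 128.0])]
```

View pics/w1.png

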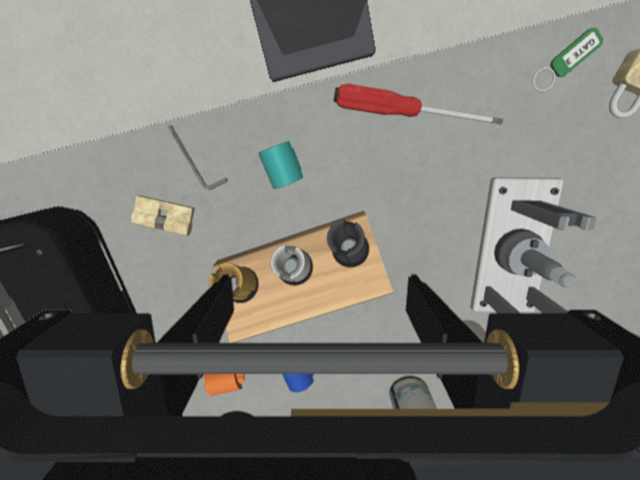

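The wrist view shows the rack with brass at (237,280), bright at (292,263) and dark at (348,243), and the stand at (525,255). Fingers hide part of the brass collar, so I'll move ahead for a close look.

>>> jog_arm(motion=[{"tx": -2.5,"ty": -1,"tz": 1.8,"rx": 0,"ry": 0,"rz": 0,"grip": 1},{"tx": -2.5,"ty": -1,"tz": 1.8,"rx": 0,"ry": 0,"rz": 0,"grip": 1},{"tx": -2.5,"ty": -1,"tz": 1.8,"rx": 0,"ry": 0,"rz": 0,"grip": 1},{"tx": -2.5,"ty": -1,"tz": 1.8,"rx": 0,"ry": 0,"rz": 0,"grip": 1},{"tx": 0,"ty": 0,"tz": 0,"rx": 0,"ry": 0,"rz": 0,"grip": 1},{"tx": 0,"ty": 0,"tz": 0,"rx": 0,"ry": 0,"rz": 0,"grip": 1},{"tx": 0,"ty": 0,"tz": 0,"rx": 0,"ry": 0,"rz": 0,"grip": 1}])

```text
time_s: 5.25
tool_pos: [0.5393, -0.1392, 0.2205]
tool_rot: [3.141, -0.0, 2.906]
wrist_force: [0.6, 0.4, 0.4]
grip_width: 0.0951
gripper_force: 0.0
```

```bash
python3 - <<'E'
from h import *
pose(); w=Cam("wrist"); np.savez("w2.npz",im=w.im,R=w.R,t=w.t,f=w.f,c=w.c)
print(-w.R.T@w.t)
for t in("collar_brass","stand","rack"):
    L=bot.outline_of(t,"wrist"); print(t,[(round(d["conf"],2),d["rect"]) for d in L][:4])
p=w.proj([[.49,-.18,.07]])[0].astype(int);print(p)
x,y=p-[100,90]; x=int(np.clip(x,0,370));y=int(np.clip(y,0,280));print(x,y)
w.save("pics/w2.png",(x,y,266,200),3)
E
```

```text
t 5.25 p [ 0.5393 -0.1392  0.2205] rpy [ 3.141 -0.     2.906] j [-0.35 -0.02  1.93  0.    1.24 -1.68] F [0.6 0.4 0.4] w 0.0951 gf 0.0
[ 0.45737713 -0.1197775   0.31167005]
collar_brass [(0.95, [307.7, 305.1, 40.0, 37.8]), (0.82, [289.3, 0.7, 57.6, 74.9]), (0.78, [222.9, 324.3, 37.5, 18.9]), (0.66, [220.4, 170.6, 57.8, 59.8])]
stand [(0.83, [556.8, 62.0, 83.2, 198.7])]
rack [(0.85, [231.7, 127.4, 242.7, 161.0])]
[248 199]
148 109
```

View pics/w2.png

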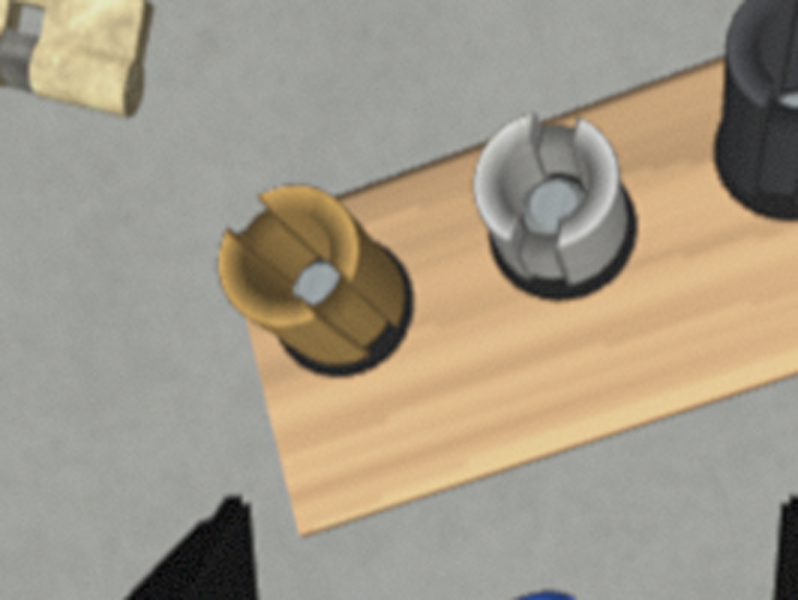

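The crop confirms brass: its rim is at crop (290,255), full frame about (245,194), with its slot running from upper left to lower right. Now I'll fit the rack and collar pose.

```bash
cat > fit.py <<'E'
from h import *
from scipy.optimize import least_squares
class Sv(Cam):
    def __init__(s,f):
        d=np.load(f); s.im,s.R,s.t,s.f,s.c=[d[k] for k in("im","R","t","f","c")]
def rackR(psi):
    y=np.array([-np.sin(psi),np.cos(psi),0]); h=np.array([np.cos(psi),np.sin(psi),0]); z=-.5*h+np.cos(np.pi/6)*np.array([0,0,1]); return np.c_[np.cross(y,z),y,z]
def inplane(w,uv,O,R,z):   # rays -> frame coords on plane z
    uv=np.atleast_2d(uv); d=np.c_[(uv-w.c)/w.f,np.ones(len(uv))]@w.R@R; o=R.T@(-w.R.T@w.t-O)
    return o+d*((z-o[2])/d[:,2])[:,None]
E
cat > f1.py <<'E'
from fit import *
w=Sv("w2.npz"); q=lambda L:np.array(L)/3+[148,109]
bt=q([(220,270),(232,300),(262,322),(300,185),(335,203),(356,235)]); bb=q([(411,290),(402,340),(345,375)])
lt=q([(475,185),(490,220),(520,245),(612,150),(618,185),(600,225)]); lb=q([(635,230),(610,280),(560,298)])
ends=q([(262,197),(230,233)]); c1=q([(302,535)])
def res(p,full=False):
    O=np.array([p[0],p[1],0]);R=rackR(p[2]); r=[]
    for pts,z,y,wt in((bt,.08,-.064,1),(bb,.04,-.064,.4),(lt,.07,0,1),(lb,.04,0,.4)):
        a=inplane(w,pts,O,R,z); r.append(wt*(np.hypot(a[:,0],a[:,1]-y)-.018))
    return np.concatenate(r)*1e3
s=least_squares(res,[.49,-.12,.08],loss="soft_l1"); print(s.x,res(s.x).round(2))
O=np.array([s.x[0],s.x[1],0]);R=rackR(s.x[2])
e=inplane(w,q([(262,197),(230,233),(350,270),(318,322),(305,180)]),O,R,.08)-[0,-.064,0]; print("slot ends",(e*1e3).round(1))
print("corner(back right top) rack coords",inplane(w,c1,O,R,.04)*1e3, "z-world", (O+inplane(w,c1,O,R,.04)@R.T))
print("brass base",O+R@[0,-.064,.04],"top",O+R@[0,-.064,.08],"axis",R[:,2])
ang=s.x[2]
np.savez("rack.npz",O=O,R=R)
E
python3 f1.py
```

```text
[ 0.51793004 -0.1135424   0.12400639] [-0.42 -1.   -1.36  0.32 -0.97 -0.87  0.33  0.72  0.89 -0.07 -0.78 -0.06
 -1.38 -0.89 -0.17  0.52  1.2   1.39]
slot ends [[-17.4  -2.3  80. ]
 [-11.6 -12.4  80. ]
 [  8.5  13.3  80. ]
 [ 17.8   2.5  80. ]
 [-17.5   9.1  80. ]]
corner(back right top) rack coords [[ 56.99789174 -93.13385281  40.        ]] z-world [[ 0.55858581 -0.20232938  0.06313996]]
brass base [ 0.5059997  -0.17952473  0.03464102] top [ 0.48615328 -0.1819985   0.06928203] axis [-0.49616053 -0.06184441  0.8660254 ]
```

>>> jog_arm(motion=[{"tx": 2.3,"ty": 3,"tz": -1,"rx": 0,"ry": 0,"rz": 0,"grip": 1},{"tx": 2.3,"ty": 3,"tz": -1,"rx": 0,"ry": 0,"rz": 0,"grip": 1},{"tx": 2.3,"ty": 3,"tz": -1,"rx": 0,"ry": 0,"rz": 0,"grip": 1},{"tx": 2.3,"ty": 3,"tz": -1,"rx": 0,"ry": 0,"rz": 0,"grip": 1},{"tx": 2.3,"ty": 3,"tz": -1,"rx": 0,"ry": 0,"rz": 0,"grip": 1},{"tx": 2.3,"ty": 3,"tz": -1,"rx": 0,"ry": 0,"rz": 0,"grip": 1},{"tx": 2.3,"ty": 3,"tz": -1,"rx": 0,"ry": 0,"rz": 0,"grip": 1},{"tx": 0,"ty": 0,"tz": 0,"rx": 0,"ry": 0,"rz": 7.1,"grip": 1},{"tx": 0,"ty": 0,"tz": 0,"rx": 0,"ry": 0,"rz": 7.1,"grip": 1},{"tx": 0,"ty": 0,"tz": 0,"rx": 0,"ry": 0,"rz": 7.1,"grip": 1}])

```text
time_s: 6.28
tool_pos: [0.4313, 0.1038, 0.2918]
tool_rot: [3.139, 0.003, 2.531]
wrist_force: [0.4, -0.1, -0.8]
grip_width: 0.0951
gripper_force: 0.0
```

>>> jog_arm(motion=[{"tx": 0,"ty": 0,"tz": 0,"rx": 0,"ry": 0,"rz": 7.1,"grip": 1},{"tx": 0,"ty": 0,"tz": 0,"rx": 0,"ry": 0,"rz": 7.1,"grip": 1},{"tx": 0,"ty": 0,"tz": 0,"rx": 0,"ry": 0,"rz": 7.1,"grip": 1},{"tx": 0,"ty": 0,"tz": 0,"rx": 0,"ry": 0,"rz": 7.1,"grip": 1},{"tx": 0,"ty": 0,"tz": 0,"rx": 0,"ry": 0,"rz": 7.1,"grip": 1},{"tx": 0,"ty": 0,"tz": 0,"rx": 0,"ry": 0,"rz": 7.1,"grip": 1},{"tx": 0,"ty": 0,"tz": 0,"rx": 0,"ry": 0,"rz": 7.1,"grip": 1},{"tx": 0,"ty": 0,"tz": 0,"rx": 0,"ry": 0,"rz": 7.1,"grip": 1},{"tx": 0,"ty": 0,"tz": 0,"rx": 0,"ry": 0,"rz": 7.1,"grip": 1},{"tx": 0,"ty": 0,"tz": 0,"rx": 0,"ry": 0,"rz": 7.1,"grip": 1}])

```text
time_s: 7.12
tool_pos: [0.4316, 0.1028, 0.2912]
tool_rot: [3.14, -0.001, 1.29]
wrist_force: [-0.2, 0.3, -0.3]
grip_width: 0.0953
gripper_force: 0.0
```

>>> jog_arm(motion=[{"tx": 0,"ty": 0,"tz": 0,"rx": 0,"ry": 0,"rz": 7.1,"grip": 1},{"tx": 0,"ty": 0,"tz": 0,"rx": 0,"ry": 0,"rz": 7.1,"grip": 1},{"tx": 0,"ty": 0,"tz": 0,"rx": 0,"ry": 0,"rz": 7.1,"grip": 1},{"tx": 0,"ty": 0,"tz": 0,"rx": 0,"ry": 0,"rz": 7.1,"grip": 1},{"tx": 0,"ty": 0,"tz": 0,"rx": 0,"ry": 0,"rz": 7.1,"grip": 1},{"tx": 0,"ty": 0,"tz": 0,"rx": 0,"ry": 0,"rz": 7.1,"grip": 1},{"tx": 0,"ty": 0,"tz": 0,"rx": 0,"ry": 0,"rz": 7.1,"grip": 1},{"tx": 0,"ty": 0,"tz": 0,"rx": 0,"ry": 0,"rz": 7.1,"grip": 1},{"tx": 0,"ty": 0,"tz": 0,"rx": 0,"ry": 0,"rz": 0,"grip": 1},{"tx": 0,"ty": 0,"tz": 0,"rx": 0,"ry": 0,"rz": 0,"grip": 1}])

```text
time_s: 7.95
tool_pos: [0.4318, 0.1028, 0.291]
tool_rot: [3.141, -0.002, 0.307]
wrist_force: [0.8, -0.7, -0.1]
grip_width: 0.095
gripper_force: 0.0
```

```bash
python3 - <<'E'
from h import *
pose(); w=Cam("wrist"); np.savez("w3.npz",im=w.im,R=w.R,t=w.t,f=w.f,c=w.c)
p=w.proj([[.541,.13,.05]])[0].astype(int);print(p,-w.R.T@w.t)
x=int(np.clip(p[0]-160,0,320));y=int(np.clip(p[1]-120,0,240));print(x,y)
w.save("pics/w3.png",(x,y,320,240),2.5)
E
```

```text
t 7.95 p [0.4318 0.1028 0.291 ] rpy [ 3.141e+00 -2.000e-03  3.070e-01] j [ 0.11 -0.36  2.09  0.    1.41  1.38] F [ 0.8 -0.7 -0.1] w 0.095 gf 0.0
[326 100] [0.51167117 0.1280219  0.38229141]
166 0
```

View pics/w3.png

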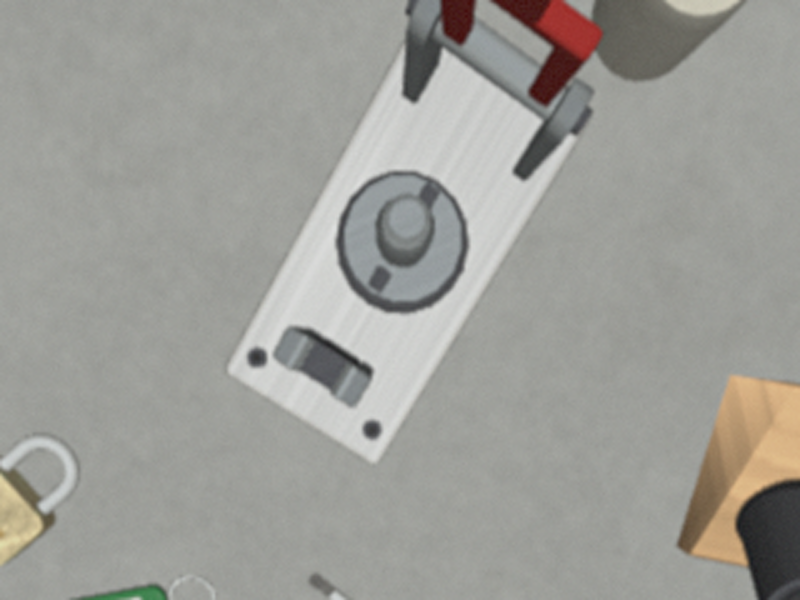

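The wrist crop shows the stand clearly: arbor top at crop (405,217), flange centred near (403,238), dogs at (429,194) and (380,278), plate corners at (228,371) and (376,463). The keeper leans back, clear of the arbor.

```bash
cat > f2.py <<'E'
from fit import *
w=Sv("w3.npz"); q=lambda L:np.array(L)/2.5+[166,0]
def fr(p): 
    c,s=np.cos(p[2]),np.sin(p[2]); return np.array([p[0],p[1],0]),np.array([[c,-s,0],[s,c,0],[0,0,1.]])
fl=q([(340,240),(403,173),(466,240),(450,195),(356,195)]); 
def res(p):
    O,R=fr(p); r=[]
    a=inplane(w,fl,O,R,.04); r.append(np.hypot(a[:,0],a[:,1])-.022)
    a=inplane(w,q([(405,217)]),O,R,.101); r.append(a[0,:2])
    a=inplane(w,q([(429,190),(381,277)]),O,R,.046); r.append((a[:,:2]-[[.0165,0],[-.0165,0]]).ravel())
    a=inplane(w,q([(228,371),(376,463)]),O,R,.014); r.append((a[:,:2]-[[-.081,.038],[-.081,-.038]]).ravel())
    a=inplane(w,q([(330,197),(371,125)]),O,R,.014); r.append(a[:,1]-.038)
    a=inplane(w,q([(467,318),(530,218)]),O,R,.014); r.append(a[:,1]+.038)
    return np.concatenate(r)*1e3
s=least_squares(res,[.54,.13,-.3],loss="soft_l1"); print(s.x,res(s.x).round(2))
O,R=fr(s.x); np.savez("stand.npz",O=O,R=R)
# keeper angle: compare with top view
c=Cam("top")
for th in(1.4,1.5,1.6,1.7,1.8,1.9):
    P=[O+R@[.054-r*np.cos(th),0,.085+r*np.sin(th)] for r in(.145,.157)]
    print(th,c.proj(P).round(1).tolist(),w.proj([O+R@[.054-.08*np.cos(th),y,.085+.08*np.sin(th)] for y in(.0195,-.0195)]).round(0).tolist())
cc=Cam("scene"); print("arbor scene",cc.proj(O+[0,0,.101]), "expect (297.5,253)")
for th in(1.5,1.6,1.7,1.8): print(th,cc.proj(O+R@[.054-.157*np.cos(th),0,.085+.157*np.sin(th)]), "seen tip ~(286,194)")
x=np.load("rack.npz"); print("rack brass scene",cc.proj(x["O"]+x["R"]@[0,-.064,.08]),"seen ~(370,219)")
E
python3 f2.py
```

```text
[ 0.54696204  0.13053367 -0.24951229] [ 1.94 -0.59  0.89 -0.25  0.72 -1.25  0.8   0.66  0.58 -0.33 -0.22  0.89
 -2.4   0.86  1.11 -4.54 -4.96  0.6   0.19]
1.4 [[248.3, 201.7], [247.2, 201.8]] [[343.0, -19.0], [401.0, 24.0]]
1.5 [[250.4, 194.1], [249.5, 193.4]] [[351.0, -35.0], [410.0, 10.0]]
1.6 [[252.7, 186.5], [252.0, 185.1]] [[359.0, -50.0], [419.0, -5.0]]
1.7 [[255.0, 179.0], [254.5, 177.0]] [[368.0, -65.0], [427.0, -19.0]]
1.8 [[257.3, 171.9], [257.1, 169.2]] [[376.0, -79.0], [435.0, -32.0]]
1.9 [[259.7, 165.1], [259.7, 161.8]] [[384.0, -92.0], [443.0, -45.0]]
arbor scene [[297.17080773 251.35318082]] expect (297.5,253)
1.5 [[282.32252814 192.96224484]] seen tip ~(286,194)
1.6 [[277.72056146 191.16881316]] seen tip ~(286,194)
1.7 [[273.24528191 190.02627922]] seen tip ~(286,194)
1.8 [[268.94539521 189.53047471]] seen tip ~(286,194)
rack brass scene [[369.60121434 218.92069902]] seen ~(370,219)
```

```bash
sed -i '/(330,197),(371,125)/d; s/^c=Cam("top")/import sys;c=Cam("top")/' f2.py; python3 f2.py | head -1; python3 - <<'E'
from h import *
d=np.load("stand.npz");O,R=d["O"],d["R"]; pose()
Rd=R@np.diag([1,-1,-1]); print(O,np.arctan2(R[1,0],R[0,0]))
for x in(-.015,.01,.075): plan(O+R@[x,0,.284],Rd)
E
```

```text
[ 0.54705019  0.13087636 -0.24386578] [ 1.65 -0.79  1.2  -0.14  0.37 -1.25  0.46  0.66  0.13 -0.34 -0.48  1.08
t 8.2 p [0.432  0.1027 0.2904] rpy [ 3.142 -0.     0.305] j [ 0.11 -0.35  2.09  0.    1.41  1.38] F [-0.3  0.2  0.1] w 0.0948 gf 0.0
[0.54705019 0.13087636 0.        ] -0.24386578397072856
rot total [-0.000e+00 -1.000e-02  3.145e+01] rows>=4.4 | then shift cm [ 8.99 -5.51  0.64] rows>=2.5 t 8.2
rot total [-0.000e+00 -1.000e-02  3.145e+01] rows>=4.4 | then shift cm [11.49 -5.51  0.64] rows>=3.1 t 8.2
rot total [-0.000e+00 -1.000e-02  3.145e+01] rows>=4.4 | then shift cm [17.99 -5.51  0.64] rows>=4.5 t 8.2
```

>>> jog_arm(motion=[{"tx": 0,"ty": 0,"tz": 0,"rx": 0,"ry": 0,"rz": 6.3,"grip": 0},{"tx": 0,"ty": 0,"tz": 0,"rx": 0,"ry": 0,"rz": 6.3,"grip": 0},{"tx": 0,"ty": 0,"tz": 0,"rx": 0,"ry": 0,"rz": 6.3,"grip": 0},{"tx": 0,"ty": 0,"tz": 0,"rx": 0,"ry": 0,"rz": 6.3,"grip": 0},{"tx": 0,"ty": 0,"tz": 0,"rx": 0,"ry": 0,"rz": 6.3,"grip": 0},{"tx": 2.2,"ty": -1.4,"tz": 0.15,"rx": 0,"ry": 0,"rz": 0,"grip": 0},{"tx": 2.2,"ty": -1.4,"tz": 0.15,"rx": 0,"ry": 0,"rz": 0,"grip": 0},{"tx": 2.2,"ty": -1.4,"tz": 0.15,"rx": 0,"ry": 0,"rz": 0,"grip": 0},{"tx": 2.2,"ty": -1.3,"tz": 0.15,"rx": 0,"ry": 0,"rz": 0,"grip": 0},{"tx": 0,"ty": 0,"tz": 0,"rx": 0,"ry": 0,"rz": 0,"grip": 0}], grip_force=20)

```text
time_s: 9.03
tool_pos: [0.5335, 0.1353, 0.2833]
tool_rot: [-3.141, 0.0, -0.245]
wrist_force: [-1.2, -0.1, -0.2]
grip_width: 0.0339
gripper_force: 0.0
```

>>> jog_arm(motion=[{"tx": 1.0,"ty": 0,"tz": 0,"rx": 0,"ry": 0,"rz": 0,"grip": 0},{"tx": 1.0,"ty": 0,"tz": 0,"rx": 0,"ry": 0,"rz": 0,"grip": 0},{"tx": 1.0,"ty": 0,"tz": 0,"rx": 0,"ry": 0,"rz": 0,"grip": 0},{"tx": 1.0,"ty": 0,"tz": 0,"rx": 0,"ry": 0,"rz": 0,"grip": 0},{"tx": 1.0,"ty": 0,"tz": 0,"rx": 0,"ry": 0,"rz": 0,"grip": 0},{"tx": 1.0,"ty": 0,"tz": 0,"rx": 0,"ry": 0,"rz": 0,"grip": 0}])

```text
time_s: 9.53
tool_pos: [0.5899, 0.1195, 0.2852]
tool_rot: [3.142, -0.001, -0.246]
wrist_force: [-0.4, 0.8, 1.1]
grip_width: 0.003
gripper_force: 0.6
```

```bash
cat > kp.py <<'E'
from h import *
d=np.load("stand.npz");O,R=d["O"],d["R"]
def kang():
    import cv2
    c=Cam("scene"); hsv=cv2.cvtColor(c.im,cv2.COLOR_RGB2HSV); m=((hsv[:,:,0]<8)|(hsv[:,:,0]>172))&(hsv[:,:,1]>130)&(hsv[:,:,2]>50)
    ys,xs=np.nonzero(m[150:300,250:340]); P=np.c_[xs+250,ys+150]
    best=[]
    for th in np.arange(-.02,2.05,.02):
        # frame model: two side bars + cross, red from r=.0 to .125
        rr=np.linspace(.01,.13,25); Q=np.array([O+R@[.054-r*np.cos(th),y,.085+r*np.sin(th)] for r in rr for y in (-.016,.016,0)][:])
        q=c.proj(Q).round().astype(int); q2=[(u,v) for u,v in q]
        k=sum(m[v,u] for u,v in q2); best.append((k,round(th,2)))
    print(sorted(best)[-5:],len(P), P.min(0),P.max(0)); return c
E
python3 - <<'E'
from kp import *
pose(); c=kang(); c.save("pics/k1.png",(230,170,120,110),5)
E
```

```text
t 9.5333 p [0.5899 0.1195 0.2852] rpy [ 3.142e+00 -1.000e-03 -2.460e-01] j [ 0.11  0.02  1.77 -0.    1.35  1.93] F [-0.4  0.8  1.1] w 0.003 gf 0.6
[(np.int64(41), np.float64(1.68)), (np.int64(42), np.float64(1.6)), (np.int64(42), np.float64(1.62)), (np.int64(43), np.float64(1.64)), (np.int64(44), np.float64(1.66))] 349 [271 177] [319 250]
```

View pics/k1.png

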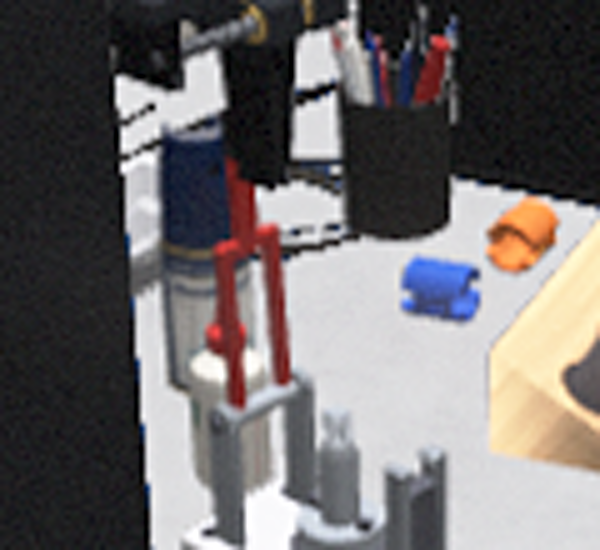

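The finger is on the keeper and it has moved back to about 1.65 rad. I'll keep pushing.

>>> jog_arm(motion=[{"tx": 0.9,"ty": 0,"tz": 0,"rx": 0,"ry": 0,"rz": 0,"grip": 0},{"tx": 0.9,"ty": 0,"tz": 0,"rx": 0,"ry": 0,"rz": 0,"grip": 0},{"tx": 0.9,"ty": 0,"tz": 0.1,"rx": 0,"ry": 0,"rz": 0,"grip": 0},{"tx": 0.9,"ty": 0,"tz": 0.1,"rx": 0,"ry": 0,"rz": 0,"grip": 0},{"tx": 0.9,"ty": 0,"tz": 0.1,"rx": 0,"ry": 0,"rz": 0,"grip": 0},{"tx": 0.7,"ty": 0,"tz": 0,"rx": 0,"ry": 0,"rz": 0,"grip": 0},{"tx": -3,"ty": 0,"tz": 0,"rx": 0,"ry": 0,"rz": 0,"grip": 0},{"tx": -4,"ty": 0,"tz": -1,"rx": 0,"ry": 0,"rz": 0,"grip": 0},{"tx": -4,"ty": 0,"tz": -1,"rx": 0,"ry": 0,"rz": 0,"grip": 0},{"tx": -4,"ty": 0,"tz": 0,"rx": 0,"ry": 0,"rz": 0,"grip": 0.7}])

```text
time_s: 10.42
tool_pos: [0.4941, 0.144, 0.3034]
tool_rot: [-3.14, -0.004, -0.247]
wrist_force: [-0.2, 0.7, 1.8]
grip_width: 0.0033
gripper_force: 0.0
```

```bash
python3 - <<'E'
from kp import *
pose(); kang()
x=np.load("rack.npz");Or,Rr=x["O"],x["R"]; ph=.505
C=Rr@Ro.from_euler('z',ph).as_matrix(); T=C@np.diag([1,-1,-1]) # tool x=cx,y=-cy,z=-cz
g=Or+Rr@[0,-.064,.062]   # grasp point 22 mm up the collar
print("grasp",g, "tool z",T[:,2])
for a in(.10,0): plan(g-T[:,2]*(.059+a),T)
E
```

```text
t 10.4167 p [0.4941 0.144  0.3034] rpy [-3.14  -0.004 -0.247] j [ 0.18 -0.19  1.94 -0.    1.39  2.  ] F [-0.2  0.7  1.8] w 0.0033 gf 0.0
[(np.int64(50), np.float64(1.96)), (np.int64(50), np.float64(1.98)), (np.int64(50), np.float64(2.04)), (np.int64(51), np.float64(2.0)), (np.int64(51), np.float64(2.02))] 357 [263 199] [286 250]
grasp [ 0.49508417 -0.1808853   0.05369358] tool z [ 0.49616053  0.06184441 -0.8660254 ]
rot total [ -2.22  31.09 -48.85] rows>=8.2 | then shift cm [-29.03  21.05   3.88] rows>=8.7 t 10.4667
rot total [ -2.22  31.09 -48.85] rows>=8.2 | then shift cm [-29.03  21.05  13.88] rows>=9.3 t 10.4667
```

>>> jog_arm(motion=[{"tx": 0,"ty": 0,"tz": 0,"rx": -0.25,"ry": 3.45,"rz": -5.43,"grip": 0.6},{"tx": 0,"ty": 0,"tz": 0,"rx": -0.25,"ry": 3.45,"rz": -5.43,"grip": 0.6},{"tx": 0,"ty": 0,"tz": 0,"rx": -0.25,"ry": 3.45,"rz": -5.43,"grip": 0.6},{"tx": 0,"ty": 0,"tz": 0,"rx": -0.25,"ry": 3.45,"rz": -5.43,"grip": 0.6},{"tx": 0,"ty": 0,"tz": 0,"rx": -0.25,"ry": 3.45,"rz": -5.43,"grip": 0.6},{"tx": 0,"ty": 0,"tz": 0,"rx": -0.25,"ry": 3.45,"rz": -5.43,"grip": 0.6},{"tx": 0,"ty": 0,"tz": 0,"rx": -0.25,"ry": 3.45,"rz": -5.43,"grip": 0.6},{"tx": 0,"ty": 0,"tz": 0,"rx": -0.25,"ry": 3.45,"rz": -5.43,"grip": 0.6},{"tx": 0,"ty": 0,"tz": 0,"rx": -0.25,"ry": 3.45,"rz": -5.43,"grip": 0.6},{"tx": 0,"ty": 0,"tz": 0,"rx": 0,"ry": 0,"rz": 0,"grip": 0.6}])

```text
time_s: 11.3
tool_pos: [0.4935, 0.1434, 0.3008]
tool_rot: [2.864, -0.455, 0.694]
wrist_force: [-0.8, -0.5, -0.1]
grip_width: 0.0568
gripper_force: 0.0
```

```bash
cat > pk.py <<'E'
from h import *
pose()
x=np.load("rack.npz");Or,Rr=x["O"],x["R"]; ph=.505
C=Rr@Ro.from_euler('z',ph).as_matrix(); T=C@np.diag([1,-1,-1])
g=Or+Rr@[0,-.064,.064]
for a in(.10,0): plan(g-T[:,2]*(.059+a),T)
E
python3 pk.py
```

```text
t 11.3 p [0.4935 0.1434 0.3008] rpy [ 2.864 -0.455  0.694] j [ 0.19 -0.44  2.18 -0.05  0.87  1.16] F [-0.8 -0.5 -0.1] w 0.0568 gf 0.0
rot total [ 0.25 -0.11  0.05] rows>=0.0 | then shift cm [-29.31  20.58   3.37] rows>=8.7 t 11.3
rot total [ 0.25 -0.11  0.05] rows>=0.0 | then shift cm [-29.31  20.58  13.37] rows>=9.2 t 11.3
```

>>> jog_arm(motion=[{"tx": -3.2,"ty": 2.3,"tz": 0.3,"rx": 0,"ry": 0,"rz": 0,"grip": 0.6},{"tx": -3.3,"ty": 2.3,"tz": 0.4,"rx": 0,"ry": 0,"rz": 0,"grip": 0.6},{"tx": -3.3,"ty": 2.3,"tz": 0.4,"rx": 0,"ry": 0,"rz": 0,"grip": 0.6},{"tx": -3.3,"ty": 2.3,"tz": 0.4,"rx": 0,"ry": 0,"rz": 0,"grip": 0.6},{"tx": -3.3,"ty": 2.3,"tz": 0.4,"rx": 0,"ry": 0,"rz": 0,"grip": 0.6},{"tx": -3.3,"ty": 2.3,"tz": 0.4,"rx": 0,"ry": 0,"rz": 0,"grip": 0.6},{"tx": -3.2,"ty": 2.3,"tz": 0.4,"rx": 0,"ry": 0,"rz": 0,"grip": 0.6},{"tx": -3.2,"ty": 2.3,"tz": 0.4,"rx": 0,"ry": 0,"rz": 0,"grip": 0.6},{"tx": -3.2,"ty": 2.2,"tz": 0.3,"rx": 0.2,"ry": 0,"rz": 0,"grip": 0.6},{"tx": 0,"ty": 0,"tz": 0,"rx": 0,"ry": 0,"rz": 0,"grip": 0.6}])

```text
time_s: 12.13
tool_pos: [0.4139, -0.1962, 0.1924]
tool_rot: [2.873, -0.452, 0.679]
wrist_force: [0.8, 1.0, -0.5]
grip_width: 0.0569
gripper_force: 0.0
```

```bash
python3 - <<'E'
import runpy; runpy.run_path("pk.py")
from h import *
w=Cam("wrist"); x=np.load("rack.npz");Or,Rr=x["O"],x["R"]
t=np.linspace(0,6.283,60)
im=w.im.copy()
for z,col in((.04,(0,255,0)),(.08,(255,0,255))):
    P=np.c_[.018*np.cos(t),-.064+.018*np.sin(t),np.full(60,z)]@Rr.T+Or
    cv2.polylines(im,[w.proj(P).round().astype(np.int32)],True,col,1)
p=w.proj(Or+Rr@[0,-.064,.06])[0]; print(p); u=int(np.clip(p[0]-130,0,380));v=int(np.clip(p[1]-110,0,285))
w.im=im; w.save("pics/w4.png",(u,v,260,195),3); print(u,v)
E
```

```text
t 12.1333 p [ 0.4139 -0.1962  0.1924] rpy [ 2.873 -0.452  0.679] j [-0.74 -0.44  2.37  0.49  0.92 -0.03] F [ 0.8  1.  -0.5] w 0.0569 gf 0.0
rot total [ 0.12  0.21 -0.64] rows>=0.1 | then shift cm [ 0.43 -0.35  0.03] rows>=0.1 t 12.1333
rot total [ 0.12  0.21 -0.64] rows>=0.1 | then shift cm [ 0.43 -0.35 10.03] rows>=2.4 t 12.1333
[314.21556366 238.06214811]
184 128
```

View pics/w4.png

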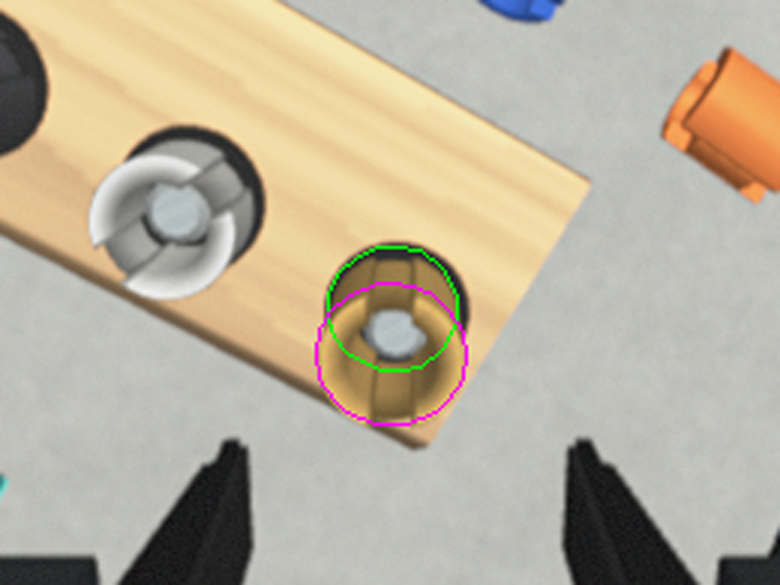

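The overlaid model matches the collar: rim at crop (392,353), slot in line with the tool x axis, bright neighbour clear. Going down.

>>> jog_arm(motion=[{"tx": 0.4,"ty": -0.3,"tz": 1,"rx": 0,"ry": 0,"rz": -0.6,"grip": 0.6},{"tx": 0,"ty": 0,"tz": 2,"rx": 0,"ry": 0,"rz": 0,"grip": 0.6},{"tx": 0,"ty": 0,"tz": 2,"rx": 0,"ry": 0,"rz": 0,"grip": 0.6},{"tx": 0,"ty": 0,"tz": 2,"rx": 0,"ry": 0,"rz": 0,"grip": 0.6},{"tx": 0,"ty": 0,"tz": 1,"rx": 0,"ry": 0,"rz": 0,"grip": 0.6},{"tx": 0,"ty": 0,"tz": 0,"rx": 0,"ry": 0,"rz": 0,"grip": 0.6},{"tx": 0,"ty": 0,"tz": 0,"rx": 0,"ry": 0,"rz": 0,"grip": 0.6}])

```text
time_s: 12.77
tool_pos: [0.4573, -0.1796, 0.1257]
tool_rot: [2.866, -0.452, 0.704]
wrist_force: [0.1, -0.2, 1.3]
grip_width: 0.0572
gripper_force: 0.0
```

```bash
python3 pk.py
```

```text
t 12.7667 p [ 0.4573 -0.1796  0.1257] rpy [ 2.866 -0.452  0.704] j [-0.64 -0.24  2.35  0.56  0.72 -0.07] F [ 0.1 -0.2  1.3] w 0.0572 gf 0.0
rot total [-0.11 -0.09  0.62] rows>=0.1 | then shift cm [-0.61  0.34 -8.  ] rows>=1.9 t 12.7667
rot total [-0.11 -0.09  0.62] rows>=0.1 | then shift cm [-0.61  0.34  2.  ] rows>=0.5 t 12.7667
```

>>> jog_arm(motion=[{"tx": -0.3,"ty": 0.2,"tz": 0,"rx": 0,"ry": 0,"rz": 0.6,"grip": 0.6},{"tx": -0.3,"ty": 0.15,"tz": 0.5,"rx": 0,"ry": 0,"rz": 0,"grip": 0.6},{"tx": 0,"ty": 0,"tz": 0.8,"rx": 0,"ry": 0,"rz": 0,"grip": 0.6},{"tx": 0,"ty": 0,"tz": 0.7,"rx": 0,"ry": 0,"rz": 0,"grip": 0.6},{"tx": 0,"ty": 0,"tz": 0,"rx": 0,"ry": 0,"rz": 0,"grip": 0.6},{"tx": 0,"ty": 0,"tz": 0,"rx": 0,"ry": 0,"rz": 0,"grip": 0.6},{"tx": 0,"ty": 0,"tz": 0,"rx": 0,"ry": 0,"rz": 0,"grip": 0.6}])

```text
time_s: 13.35
tool_pos: [0.4643, -0.1858, 0.1063]
tool_rot: [2.87, -0.454, 0.692]
wrist_force: [-0.2, 0.0, -0.5]
grip_width: 0.0569
gripper_force: 0.0
```

```bash
python3 pk.py
```

```text
t 13.35 p [ 0.4643 -0.1858  0.1063] rpy [ 2.87  -0.454  0.692] j [-0.64 -0.18  2.34  0.59  0.67 -0.11] F [-0.2  0.  -0.5] w 0.0569 gf 0.0
rot total [-0.01 -0.06 -0.04] rows>=0.0 | then shift cm [ 0.11 -0.06 -9.99] rows>=2.4 t 13.35
rot total [-0.01 -0.06 -0.04] rows>=0.0 | then shift cm [ 0.11 -0.06  0.01] rows>=0.0 t 13.35
```

Within 1 mm. Close the grip.

>>> jog_arm(motion=[{"tx": 0.1,"ty": 0,"tz": 0,"rx": 0,"ry": 0,"rz": 0,"grip": 0.3},{"tx": 0,"ty": 0,"tz": 0,"rx": 0,"ry": 0,"rz": 0,"grip": 0.2},{"tx": 0,"ty": 0,"tz": 0,"rx": 0,"ry": 0,"rz": 0,"grip": 0.2},{"tx": 0,"ty": 0,"tz": 0,"rx": 0,"ry": 0,"rz": 0,"grip": 0.2},{"tx": 0,"ty": 0,"tz": 0,"rx": 0,"ry": 0,"rz": 0,"grip": 0.2},{"tx": 0,"ty": 0,"tz": 0,"rx": 0,"ry": 0,"rz": 0,"grip": 0.2}], grip_force=25)

```text
time_s: 13.85
tool_pos: [0.465, -0.1851, 0.107]
tool_rot: [2.869, -0.454, 0.692]
wrist_force: [-2.4, 1.6, 2.5]
grip_width: 0.0348
gripper_force: 25.0
```

>>> jog_arm(motion=[{"tx": 0,"ty": 0,"tz": -0.5,"rx": 0,"ry": 0,"rz": 0,"grip": 0.2},{"tx": 0,"ty": 0,"tz": -1,"rx": 0,"ry": 0,"rz": 0,"grip": 0.2},{"tx": 0,"ty": 0,"tz": -1.5,"rx": 0,"ry": 0,"rz": 0,"grip": 0.2},{"tx": 0,"ty": 0,"tz": -2,"rx": 0,"ry": 0,"rz": 0,"grip": 0.2},{"tx": 0,"ty": 0,"tz": -2,"rx": 0,"ry": 0,"rz": 0,"grip": 0.2},{"tx": 0,"ty": 0,"tz": -3,"rx": 0,"ry": 0,"rz": 0,"grip": 0.2},{"tx": 0,"ty": 0,"tz": -3,"rx": 0,"ry": 0,"rz": 0,"grip": 0.2},{"tx": 0,"ty": 0,"tz": -3,"rx": 0,"ry": 0,"rz": 0,"grip": 0.2},{"tx": 0,"ty": 0,"tz": -2,"rx": 0,"ry": 0,"rz": 0,"grip": 0.2},{"tx": 0,"ty": 0,"tz": 0,"rx": 0,"ry": 0,"rz": 0,"grip": 0.2}])

```text
time_s: 14.68
tool_pos: [0.3753, -0.1979, 0.2672]
tool_rot: [2.86, -0.454, 0.694]
wrist_force: [1.1, -0.2, -2.3]
grip_width: 0.0352
gripper_force: 25.0
```

```bash
cat > pl.py <<'E'
from h import *
import sys
o=pose(); d=np.load("stand.npz");O,R=d["O"],d["R"]
Rd=R@Ro.from_euler('z',np.pi).as_matrix()@np.diag([1,-1,-1])
h=.059+.004   # TCP above collar middle
for z in map(float,sys.argv[1:]): print("collar mid above seat",z); plan(O+[0,0,.04+z+h],Rd)
print("offset in stand of TCP",(R.T@(o["tool_pos"]-O)).round(4),"mid z over seat",round(o["tool_pos"][2]-h-.04,4))
E
python3 pl.py .12
```

```text
t 14.6833 p [ 0.3753 -0.1979  0.2672] rpy [ 2.86  -0.454  0.694] j [-0.82 -0.62  2.35  0.47  1.12 -0.02] F [ 1.1 -0.2 -2.3] w 0.0352 gf 25.0
collar mid above seat 0.12
rot total [  37.65    3.1  -126.34] rows>=18.6 | then shift cm [-8.73 36.05  4.42] rows>=9.0 t 14.6833
offset in stand of TCP [-0.0873 -0.3605  0.2672] mid z over seat 0.1642
```

>>> jog_arm(motion=[{"tx": 0,"ty": 0,"tz": 0,"rx": 1.98,"ry": 0.16,"rz": -6.65,"grip": 0.2},{"tx": 0,"ty": 0,"tz": 0,"rx": 1.98,"ry": 0.16,"rz": -6.65,"grip": 0.2},{"tx": 0,"ty": 0,"tz": 0,"rx": 1.98,"ry": 0.16,"rz": -6.65,"grip": 0.2},{"tx": 0,"ty": 0,"tz": 0,"rx": 1.98,"ry": 0.16,"rz": -6.65,"grip": 0.2},{"tx": 0,"ty": 0,"tz": 0,"rx": 1.98,"ry": 0.16,"rz": -6.65,"grip": 0.2},{"tx": 0,"ty": 0,"tz": 0,"rx": 1.98,"ry": 0.16,"rz": -6.65,"grip": 0.2},{"tx": 0,"ty": 0,"tz": 0,"rx": 1.98,"ry": 0.16,"rz": -6.65,"grip": 0.2},{"tx": 0,"ty": 0,"tz": 0,"rx": 1.98,"ry": 0.16,"rz": -6.65,"grip": 0.2},{"tx": 0,"ty": 0,"tz": 0,"rx": 1.98,"ry": 0.16,"rz": -6.65,"grip": 0.2},{"tx": 0,"ty": 0,"tz": 0,"rx": 1.98,"ry": 0.16,"rz": -6.65,"grip": 0.2}])

```text
time_s: 15.52
tool_pos: [0.3752, -0.1961, 0.2605]
tool_rot: [2.877, -0.135, 1.869]
wrist_force: [0.2, -0.4, -2.3]
grip_width: 0.0347
gripper_force: 25.0
```

>>> jog_arm(motion=[{"tx": 0,"ty": 0,"tz": 0,"rx": 1.98,"ry": 0.16,"rz": -6.65,"grip": 0.2},{"tx": 0,"ty": 0,"tz": 0,"rx": 1.98,"ry": 0.16,"rz": -6.65,"grip": 0.2},{"tx": 0,"ty": 0,"tz": 0,"rx": 1.98,"ry": 0.16,"rz": -6.65,"grip": 0.2},{"tx": 0,"ty": 0,"tz": 0,"rx": 1.98,"ry": 0.16,"rz": -6.65,"grip": 0.2},{"tx": 0,"ty": 0,"tz": 0,"rx": 1.98,"ry": 0.16,"rz": -6.65,"grip": 0.2},{"tx": 0,"ty": 0,"tz": 0,"rx": 1.98,"ry": 0.16,"rz": -6.65,"grip": 0.2},{"tx": 0,"ty": 0,"tz": 0,"rx": 1.98,"ry": 0.16,"rz": -6.65,"grip": 0.2},{"tx": 0,"ty": 0,"tz": 0,"rx": 1.98,"ry": 0.16,"rz": -6.65,"grip": 0.2},{"tx": 0,"ty": 0,"tz": 0,"rx": 1.98,"ry": 0.16,"rz": -6.65,"grip": 0.2},{"tx": 0,"ty": 0,"tz": 0,"rx": 0,"ry": 0,"rz": 0,"grip": 0.2}])

```text
time_s: 16.35
tool_pos: [0.3755, -0.1955, 0.2607]
tool_rot: [3.137, -0.008, 2.903]
wrist_force: [0.1, -0.7, -2.2]
grip_width: 0.0344
gripper_force: 25.0
```

```bash
python3 pl.py .12
```

```text
t 16.35 p [ 0.3755 -0.1955  0.2607] rpy [ 3.137 -0.008  2.903] j [-0.61 -0.38  2.16  0.    1.37 -1.94] F [ 0.1 -0.7 -2.2] w 0.0344 gf 25.0
collar mid above seat 0.12
rot total [ 0.29 -0.48  0.32] rows>=0.1 | then shift cm [-8.76 35.81  3.77] rows>=8.9 t 16.35
offset in stand of TCP [-0.0876 -0.3581  0.2607] mid z over seat 0.1577
```

>>> jog_arm(motion=[{"tx": -0.97,"ty": 3.9,"tz": 0.2,"rx": 0.3,"ry": -0.5,"rz": 0.3,"grip": 0.2},{"tx": -0.97,"ty": 3.95,"tz": 0.3,"rx": 0,"ry": 0,"rz": 0,"grip": 0.2},{"tx": -0.97,"ty": 3.95,"tz": 0.3,"rx": 0,"ry": 0,"rz": 0,"grip": 0.2},{"tx": -0.97,"ty": 3.95,"tz": 0.4,"rx": 0,"ry": 0,"rz": 0,"grip": 0.2},{"tx": -0.97,"ty": 3.95,"tz": 0.4,"rx": 0,"ry": 0,"rz": 0,"grip": 0.2},{"tx": -0.97,"ty": 3.95,"tz": 0.4,"rx": 0,"ry": 0,"rz": 0,"grip": 0.2},{"tx": -0.97,"ty": 3.95,"tz": 0.4,"rx": 0,"ry": 0,"rz": 0,"grip": 0.2},{"tx": -0.97,"ty": 3.95,"tz": 0.4,"rx": 0,"ry": 0,"rz": 0,"grip": 0.2},{"tx": -0.97,"ty": 3.95,"tz": 0.4,"rx": 0,"ry": 0,"rz": 0,"grip": 0.2},{"tx": 0,"ty": 0.3,"tz": 0.5,"rx": 0,"ry": 0,"rz": 0,"grip": 0.2}])

```text
time_s: 17.18
tool_pos: [0.5494, 0.1345, 0.2243]
tool_rot: [3.139, 0.002, 2.896]
wrist_force: [-1.3, -1.0, -2.4]
grip_width: 0.035
gripper_force: 25.0
```

>>> jog_arm(motion=[{"tx": 0,"ty": 0,"tz": 0,"rx": 0,"ry": 0,"rz": 0,"grip": 0.2},{"tx": 0,"ty": 0,"tz": 0,"rx": 0,"ry": 0,"rz": 0,"grip": 0.2},{"tx": 0,"ty": 0,"tz": 0,"rx": 0,"ry": 0,"rz": 0,"grip": 0.2},{"tx": 0,"ty": 0,"tz": 0,"rx": 0,"ry": 0,"rz": 0,"grip": 0.2}])

```text
time_s: 17.52
tool_pos: [0.5473, 0.1282, 0.2258]
tool_rot: [-3.141, 0.003, 2.892]
wrist_force: [0.0, -0.2, -2.0]
grip_width: 0.0344
gripper_force: 25.0
```

```bash
python3 pl.py .12; python3 - <<'E'
from h import *
w=Cam("wrist"); np.savez("w5.npz",im=w.im,R=w.R,t=w.t,f=w.f,c=w.c)
o=bot.get_obs();T=rpy(o); d=np.load("stand.npz");O,R=d["O"],d["R"]; t=np.linspace(0,6.283,60); im=w.im.copy()
cir=lambda r:np.c_[r*np.cos(t),r*np.sin(t),0*t]
dr=lambda P,col,cl=True:cv2.polylines(im,[w.proj(P).round().astype(np.int32)],cl,col,1)
dr(O+[0,0,.04]+cir(.022),(0,255,0)); dr(O+[0,0,.101]+cir(.0075),(0,255,0)); 
dr(O+np.array([[-.081,-.038,.014],[-.081,.038,.014],[.081,.038,.014],[.081,-.038,.014]])@R.T,(0,255,0))
tc=o["tool_pos"]
for s in(.043,.083): dr(tc+T[:,2]*s+cir(.018)@T.T,(255,0,255))
p=w.proj(O+[0,0,.1])[0];print(p);w.im=im
w.save("pics/w5.png",(int(np.clip(p[0]-160,0,320)),int(np.clip(p[1]-140,0,240)),320,240),2.5)
E
```

```text
t 17.5167 p [0.5473 0.1282 0.2258] rpy [-3.141e+00  3.000e-03  2.892e+00] j [ 0.14 -0.02  1.91 -0.    1.25 -1.19] F [ 0.  -0.2 -2. ] w 0.0344 gf 25.0
collar mid above seat 0.12
rot total [-0.03  0.15 -0.33] rows>=0.1 | then shift cm [0.09 0.25 0.28] rows>=0.1 t 17.5167
offset in stand of TCP [ 0.0009 -0.0025  0.2258] mid z over seat 0.1228
[323.97290311 260.52923784]
```

View pics/w5.png

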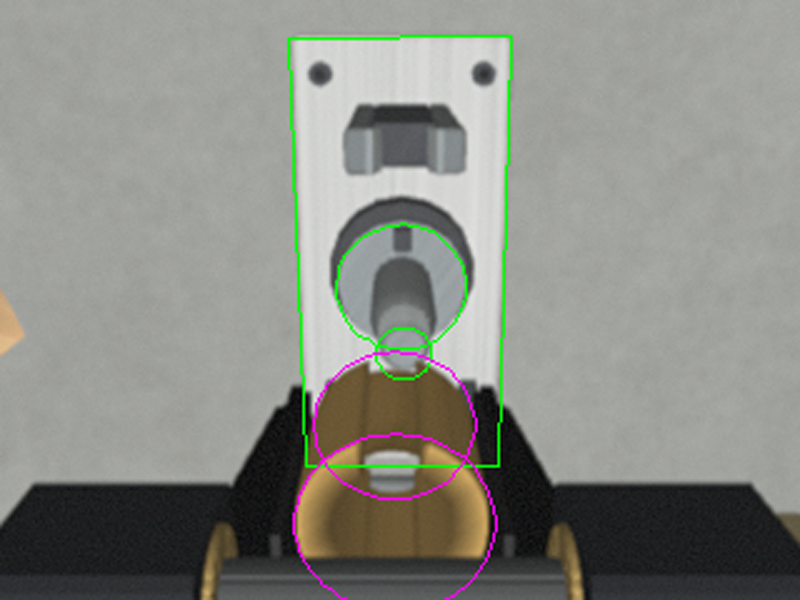

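The stand model lies on the picture: flange at crop (402,285), arbor top at (403,353). The held collar is upright, with its rims about 1.5 mm towards +x of the nominal model. I'll correct that and lower it onto the threaded end.

>>> jog_arm(motion=[{"tx": 0.2,"ty": 0.2,"tz": 0,"rx": 0,"ry": 0,"rz": -0.3,"grip": 0.2},{"tx": 0,"ty": 0,"tz": 0.7,"rx": 0,"ry": 0,"rz": 0,"grip": 0.2},{"tx": 0,"ty": 0,"tz": 1,"rx": 0,"ry": 0,"rz": 0,"grip": 0.2},{"tx": 0,"ty": 0,"tz": 1,"rx": 0,"ry": 0,"rz": 0,"grip": 0.2},{"tx": 0,"ty": 0,"tz": 0.7,"rx": 0,"ry": 0,"rz": 0,"grip": 0.2},{"tx": 0,"ty": 0,"tz": 0.5,"rx": 0,"ry": 0,"rz": 0,"grip": 0.2},{"tx": 0,"ty": 0,"tz": 0.5,"rx": 0,"ry": 0,"rz": 0,"grip": 0.2},{"tx": 0,"ty": 0,"tz": 0.5,"rx": 0,"ry": 0,"rz": 0,"grip": 0.2},{"tx": 0,"ty": 0,"tz": 0.4,"rx": 0,"ry": 0,"rz": 0,"grip": 0.2},{"tx": 0,"ty": 0,"tz": 0,"rx": 0,"ry": 0,"rz": 0,"grip": 0.2}])

```text
time_s: 18.4
tool_pos: [0.5459, 0.1317, 0.1718]
tool_rot: [-3.14, 0.001, 2.9]
wrist_force: [-0.3, -0.8, -2.3]
grip_width: 0.0344
gripper_force: 25.0
```

```bash
python3 pl.py .02; python3 - <<'E'
from h import *
w=Cam("wrist")
d=np.load("stand.npz");O=d["O"];p=w.proj(O+[0,0,.1])[0];print(p)
w.save("pics/w6.png",(int(np.clip(p[0]-120,0,400)),int(np.clip(p[1]-130,0,300)),240,180),3)
E
```

```text
t 18.4 p [0.5459 0.1317 0.1718] rpy [-3.14e+00  1.00e-03  2.90e+00] j [ 0.14  0.04  1.95 -0.    1.15 -1.19] F [-0.3 -0.8 -2.3] w 0.0344 gf 25.0
collar mid above seat 0.02
rot total [-0.07  0.07  0.11] rows>=0.0 | then shift cm [-0.13 -0.05  4.88] rows>=1.2 t 18.4
offset in stand of TCP [-0.0013  0.0005  0.1718] mid z over seat 0.0688
[319.4780755  301.56287617]
```

View pics/w6.png

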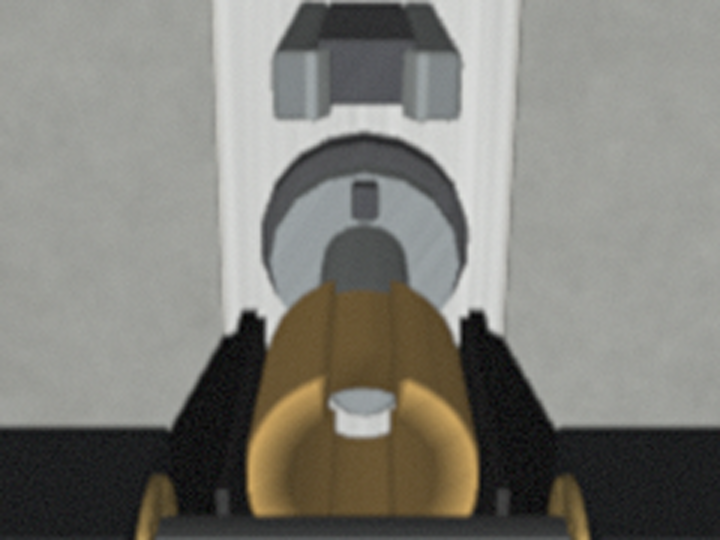

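The arbor's threaded end (363,400) shows centred in the collar's bore, with the slot in line with the dog at (365,200) and no side force. Lowering through the taper.

>>> jog_arm(motion=[{"tx": 0,"ty": 0,"tz": 0.3,"rx": 0,"ry": 0,"rz": 0,"grip": 0.2},{"tx": 0,"ty": 0,"tz": 0.3,"rx": 0,"ry": 0,"rz": 0,"grip": 0.2},{"tx": 0,"ty": 0,"tz": 0.3,"rx": 0,"ry": 0,"rz": 0,"grip": 0.2},{"tx": 0,"ty": 0,"tz": 0.3,"rx": 0,"ry": 0,"rz": 0,"grip": 0.2},{"tx": 0,"ty": 0,"tz": 0.3,"rx": 0,"ry": 0,"rz": 0,"grip": 0.2},{"tx": 0,"ty": 0,"tz": 0,"rx": 0,"ry": 0,"rz": 0,"grip": 0.2},{"tx": 0,"ty": 0,"tz": 0,"rx": 0,"ry": 0,"rz": 0,"grip": 0.2}])

```text
time_s: 19.03
tool_pos: [0.5457, 0.1319, 0.1569]
tool_rot: [-3.141, 0.001, 2.9]
wrist_force: [-2.2, 1.7, -3.4]
grip_width: 0.0344
gripper_force: 25.0
```

>>> jog_arm(motion=[{"tx": 0.04,"ty": 0.02,"tz": 0.3,"rx": 0,"ry": 0,"rz": 0,"grip": 0.2},{"tx": 0,"ty": 0,"tz": 0.3,"rx": 0,"ry": 0,"rz": 0,"grip": 0.2},{"tx": 0,"ty": 0,"tz": 0.3,"rx": 0,"ry": 0,"rz": 0,"grip": 0.2},{"tx": 0,"ty": 0,"tz": 0.3,"rx": 0,"ry": 0,"rz": 0,"grip": 0.2},{"tx": 0,"ty": 0,"tz": 0.3,"rx": 0,"ry": 0,"rz": 0,"grip": 0.2},{"tx": 0,"ty": 0,"tz": 0.3,"rx": 0,"ry": 0,"rz": 0,"grip": 0.2},{"tx": 0,"ty": 0,"tz": 0.3,"rx": 0,"ry": 0,"rz": 0,"grip": 0.2},{"tx": 0,"ty": 0,"tz": 0.3,"rx": 0,"ry": 0,"rz": 0,"grip": 0.2},{"tx": 0,"ty": 0,"tz": 0,"rx": 0,"ry": 0,"rz": 0,"grip": 0.2},{"tx": 0,"ty": 0,"tz": 0,"rx": 0,"ry": 0,"rz": 0,"grip": 0.2}])

```text
time_s: 19.87
tool_pos: [0.545, 0.1321, 0.1326]
tool_rot: [-3.14, -0.0, 2.9]
wrist_force: [-3.4, 1.6, -5.1]
grip_width: 0.0346
gripper_force: 25.0
```

>>> jog_arm(motion=[{"tx": 0.03,"ty": 0,"tz": 0.2,"rx": 0,"ry": 0,"rz": 0,"grip": 0.2},{"tx": 0,"ty": 0,"tz": 0.2,"rx": 0,"ry": 0,"rz": 0,"grip": 0.2},{"tx": 0,"ty": 0,"tz": 0.2,"rx": 0,"ry": 0,"rz": 0,"grip": 0.2},{"tx": 0,"ty": 0,"tz": 0.15,"rx": 0,"ry": 0,"rz": 0,"grip": 0.2},{"tx": 0,"ty": 0,"tz": 0,"rx": 0,"ry": 0,"rz": 0,"grip": 0.2},{"tx": 0,"ty": 0,"tz": 0,"rx": 0,"ry": 0,"rz": 0,"grip": 0.2}])

```text
time_s: 20.37
tool_pos: [0.545, 0.1322, 0.1259]
tool_rot: [-3.14, 0.0, 2.9]
wrist_force: [-6.2, 1.7, -0.7]
grip_width: 0.0348
gripper_force: 25.0
```

>>> jog_arm(motion=[{"tx": 0,"ty": 0,"tz": 0.15,"rx": 0,"ry": 0,"rz": 0,"grip": 0.2},{"tx": 0,"ty": 0,"tz": 0.15,"rx": 0,"ry": 0,"rz": 0,"grip": 0.2},{"tx": 0,"ty": 0,"tz": 0,"rx": 0,"ry": 0,"rz": 0,"grip": 0.2},{"tx": 0,"ty": 0,"tz": 0,"rx": 0,"ry": 0,"rz": 0,"grip": 0.2}])

```text
time_s: 20.7
tool_pos: [0.545, 0.1323, 0.1234]
tool_rot: [-3.141, 0.0, 2.9]
wrist_force: [-7.3, 1.4, 1.9]
grip_width: 0.0348
gripper_force: 25.0
```

```bash
python3 pl.py .02; python3 - <<'E'
from h import *
w=Cam("wrist"); o=bot.get_obs(); print(o["moment"])
d=np.load("stand.npz");O=d["O"];p=w.proj(O+[0,0,.08])[0];print(p)
w.save("pics/w7.png",(int(np.clip(p[0]-120,0,400)),int(np.clip(p[1]-120,0,300)),240,180),3)
E
```

```text
t 20.7 p [0.545  0.1323 0.1234] rpy [-3.141  0.     2.9  ] j [ 0.14  0.1   1.98 -0.    1.06 -1.19] F [-7.3  1.4  1.9] w 0.0348 gf 25.0
collar mid above seat 0.02
rot total [-0.06  0.    0.11] rows>=0.0 | then shift cm [-0.23 -0.08  0.04] rows>=0.1 t 20.7
offset in stand of TCP [-0.0023  0.0008  0.1234] mid z over seat 0.0204
[ 0.43569468  1.09437502 -0.06293155]
[318.68598455 333.43623093]
```

View pics/w7.png

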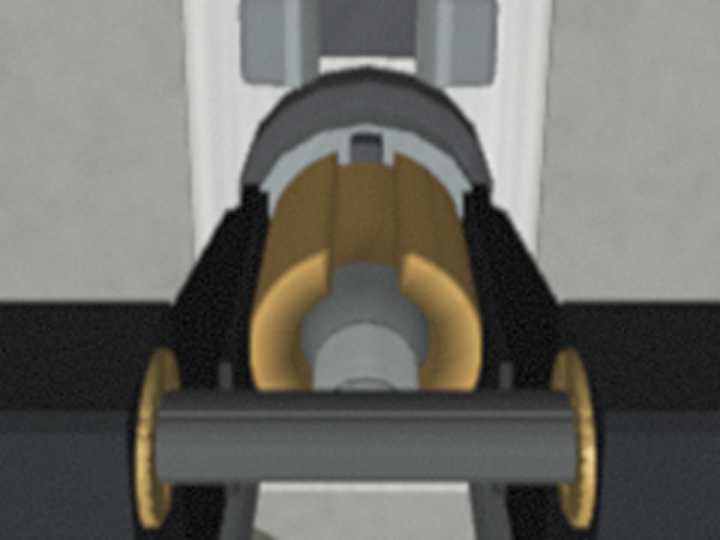

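The slot sits over the dog (367,147) and the rim is level with the flange; it is within about 1 mm of home. I've now viewed 12 pictures, two over the limit of 10, so from here I use numbers only. Press gently to seat it, then open.

>>> jog_arm(motion=[{"tx": 0,"ty": 0,"tz": 0.1,"rx": 0,"ry": 0,"rz": 0,"grip": 0.2},{"tx": 0,"ty": 0,"tz": 0.1,"rx": 0,"ry": 0,"rz": 0,"grip": 0.2},{"tx": 0,"ty": 0,"tz": 0,"rx": 0,"ry": 0,"rz": 0,"grip": 0.2},{"tx": 0,"ty": 0,"tz": 0,"rx": 0,"ry": 0,"rz": 0,"grip": 0.2}])

```text
time_s: 21.08
tool_pos: [0.5451, 0.1322, 0.1234]
tool_rot: [-3.14, -0.001, 2.9]
wrist_force: [-13.4, 1.3, 11.8]
grip_width: 0.0342
gripper_force: 25.0
```

>>> jog_arm(motion=[{"tx": 0,"ty": 0,"tz": -0.15,"rx": 0,"ry": 0,"rz": 0,"grip": 0.2},{"tx": 0,"ty": 0,"tz": 0,"rx": 0,"ry": 0,"rz": 0,"grip": 0.55},{"tx": 0,"ty": 0,"tz": 0,"rx": 0,"ry": 0,"rz": 0,"grip": 0.55},{"tx": 0,"ty": 0,"tz": 0,"rx": 0,"ry": 0,"rz": 0,"grip": 0.55},{"tx": 0,"ty": 0,"tz": 0,"rx": 0,"ry": 0,"rz": 0,"grip": 0.55},{"tx": 0,"ty": 0,"tz": 0,"rx": 0,"ry": 0,"rz": 0,"grip": 0.55}])

```text
time_s: 21.58
tool_pos: [0.5466, 0.1319, 0.1233]
tool_rot: [-3.141, 0.004, 2.899]
wrist_force: [-0.6, 0.4, 0.2]
grip_width: 0.0519
gripper_force: 0.0
```

>>> jog_arm(motion=[{"tx": 0,"ty": 0,"tz": -1,"rx": 0,"ry": 0,"rz": 0,"grip": 0.55},{"tx": 0,"ty": 0,"tz": -2,"rx": 0,"ry": 0,"rz": 0,"grip": 0.55},{"tx": 0,"ty": 0,"tz": -3,"rx": 0,"ry": 0,"rz": 0,"grip": 0.55},{"tx": 0,"ty": 0,"tz": -4,"rx": 0,"ry": 0,"rz": 0,"grip": 0.55},{"tx": 0,"ty": 0,"tz": -4,"rx": 0,"ry": 0,"rz": 0,"grip": 0.55},{"tx": 0,"ty": 0,"tz": -4,"rx": 0,"ry": 0,"rz": 0,"grip": 0.4},{"tx": 0,"ty": 0,"tz": -4,"rx": 0,"ry": 0,"rz": 0,"grip": 0.4},{"tx": 0,"ty": 0,"tz": 0,"rx": 0,"ry": 0,"rz": 0,"grip": 0.4},{"tx": 0,"ty": 0,"tz": 0,"rx": 0,"ry": 0,"rz": 0,"grip": 0.4}])

```text
time_s: 22.33
tool_pos: [0.5465, 0.1324, 0.3479]
tool_rot: [3.139, 0.011, 2.9]
wrist_force: [0.6, -0.3, -1.1]
grip_width: 0.0387
gripper_force: 0.0
```

```bash
python3 - <<'E'
from kp import *
pose(); w=Cam("wrist"); np.savez("w8.npz",im=w.im,R=w.R,t=w.t,f=w.f,c=w.c)
# brass mask vs projected home collar
hsv=cv2.cvtColor(w.im,cv2.COLOR_RGB2HSV); m=(hsv[:,:,0]>12)&(hsv[:,:,0]<28)&(hsv[:,:,1]>110)
def ov(z,dx=0,dy=0):
    t=np.linspace(0,6.28,50); P=np.r_[[O+R@[dx+.018*np.cos(a),dy+.018*np.sin(a),.04+zz+z] for a in t for zz in(0,.04)]]
    k=np.zeros((480,640),np.uint8); cv2.fillConvexPoly(k,cv2.convexHull(w.proj(P).round().astype(np.int32)),1)
    return k.astype(bool)
p=ov(0); ys,xs=np.nonzero(p); n,lab,st,ce=cv2.connectedComponentsWithStats(m.astype(np.uint8)); 
for i in range(1,n):
    if st[i,4]>150: print("brass comp",st[i],ce[i].round(1))
print("pred rect",xs.min(),ys.min(),xs.max()-xs.min()+1,ys.max()-ys.min()+1)
for z in(0,.005,.01): q=ov(z);ys,xs=np.nonzero(q);print(z,xs.min(),xs.max(),ys.min(),ys.max())
kang()
# targets: approach beyond keeper tab (theta 2.0): tab
th=2.0; tab=np.array([.054-.145*np.cos(th),0,.085+.145*np.sin(th)]); print("tab stand",tab,"world",O+R@tab)
E
```

```text
t 22.3333 p [0.5465 0.1324 0.3479] rpy [3.139 0.011 2.9  ] j [ 0.14 -0.1   1.79 -0.    1.45 -1.19] F [ 0.6 -0.3 -1.1] w 0.0387 gf 0.0
brass comp [302 191  33  35 521] [318.2 206.2]
brass comp [235 330  16  59 430] [240.9 359.4]
brass comp [388 330  17  59 430] [397.8 359.1]
brass comp [ 172  403  331   13 2655] [364.4 410.7]
pred rect 301 190 35 40
0 301 335 190 229
0.005 301 335 190 230
0.01 301 335 191 231
[(np.int64(50), np.float64(1.96)), (np.int64(50), np.float64(1.98)), (np.int64(50), np.float64(2.04)), (np.int64(51), np.float64(2.0)), (np.int64(51), np.float64(2.02))] 416 [263 177] [319 250]
tab stand [0.11434129 0.         0.21684813] world [0.65800833 0.10326799 0.21684813]
```

The collar reads as home: z stopped with 12 N upward, and the brass blob matches the predicted rectangle. Now I go behind the keeper with shut fingers.

>>> jog_arm(motion=[{"tx": -4,"ty": -0.1,"tz": 0,"rx": 0,"ry": -0.5,"rz": 0,"grip": 0},{"tx": -4,"ty": 0,"tz": 0,"rx": 0,"ry": 0,"rz": 0,"grip": 0},{"tx": -4,"ty": 0,"tz": 0,"rx": 0,"ry": 0,"rz": 0,"grip": 0},{"tx": -3.8,"ty": 0,"tz": 0,"rx": 0,"ry": 0,"rz": 0,"grip": 0},{"tx": 0,"ty": 0,"tz": 2,"rx": 0,"ry": 0,"rz": 0,"grip": 0},{"tx": 0,"ty": 0,"tz": 2.5,"rx": 0,"ry": 0,"rz": 0,"grip": 0},{"tx": 0,"ty": 0,"tz": 2,"rx": 0,"ry": 0,"rz": 0,"grip": 0},{"tx": 0,"ty": 0,"tz": 0,"rx": 0,"ry": 0,"rz": 0,"grip": 0},{"tx": 0,"ty": 0,"tz": 0,"rx": 0,"ry": 0,"rz": 0,"grip": 0}])

```text
time_s: 23.18
tool_pos: [0.6978, 0.0931, 0.2752]
tool_rot: [-3.139, 0.005, 2.9]
wrist_force: [-0.5, 0.5, 0.4]
grip_width: 0.0004
gripper_force: 0.0
```

```bash
cat > st.py <<'E'
from kp import *
o=pose(); print("TCP in stand",(R.T@(o["tool_pos"]-O)).round(4)); 
Rd=R@Ro.from_euler('z',np.pi).as_matrix()@np.diag([1,-1,-1]); print("rot err",Ro.from_matrix(rpy(o).T@Rd).as_rotvec(degrees=True).round(2)); kang()
E
python3 st.py
```

```text
t 23.1833 p [0.6978 0.0931 0.2752] rpy [-3.139  0.005  2.9  ] j [ 0.06  0.25  1.54 -0.    1.35 -1.27] F [-0.5  0.5  0.4] w 0.0004 gf 0.0
TCP in stand [ 1.554e-01 -2.000e-04  2.752e-01]
rot err [-0.16  0.27  0.11]
[(np.int64(50), np.float64(1.96)), (np.int64(50), np.float64(1.98)), (np.int64(50), np.float64(2.04)), (np.int64(51), np.float64(2.0)), (np.int64(51), np.float64(2.02))] 416 [263 177] [319 250]
```

>>> jog_arm(motion=[{"tx": 1.5,"ty": 0,"tz": 0,"rx": 0,"ry": 0,"rz": 0,"grip": 0},{"tx": 1.5,"ty": 0,"tz": -0.1,"rx": 0,"ry": 0,"rz": 0,"grip": 0},{"tx": 1.5,"ty": 0,"tz": -0.1,"rx": 0,"ry": 0,"rz": 0,"grip": 0},{"tx": 1.2,"ty": 0,"tz": -0.1,"rx": 0,"ry": 0,"rz": 0,"grip": 0},{"tx": 1.2,"ty": 0,"tz": -0.1,"rx": 0,"ry": 0,"rz": 0,"grip": 0},{"tx": 1.2,"ty": 0,"tz": 0,"rx": 0,"ry": 0,"rz": 0,"grip": 0},{"tx": 1.2,"ty": 0,"tz": 0,"rx": 0,"ry": 0,"rz": 0,"grip": 0},{"tx": 1.2,"ty": 0,"tz": 0,"rx": 0,"ry": 0,"rz": 0,"grip": 0},{"tx": 1.2,"ty": 0,"tz": 0,"rx": 0,"ry": 0,"rz": 0,"grip": 0},{"tx": 1.2,"ty": 0,"tz": 0,"rx": 0,"ry": 0,"rz": 0,"grip": 0}])

```text
time_s: 24.07
tool_pos: [0.5733, 0.1244, 0.283]
tool_rot: [-3.142, 0.013, 2.9]
wrist_force: [0.6, 0.4, -0.5]
grip_width: 0.0004
gripper_force: 0.5
```

```bash
python3 st.py
```

```text
t 24.0667 p [0.5733 0.1244 0.283 ] rpy [-3.142  0.013  2.9  ] j [ 0.12 -0.01  1.81 -0.    1.33 -1.2 ] F [ 0.6  0.4 -0.5] w 0.0004 gf 0.5
TCP in stand [2.70e-02 1.00e-04 2.83e-01]
rot err [0.   0.77 0.11]
[(np.int64(34), np.float64(1.2)), (np.int64(42), np.float64(1.22)), (np.int64(42), np.float64(1.28)), (np.int64(43), np.float64(1.26)), (np.int64(44), np.float64(1.24))] 322 [271 177] [319 251]
```

>>> jog_arm(motion=[{"tx": 1.4,"ty": 0,"tz": 0.2,"rx": 0,"ry": 0,"rz": 0,"grip": 0},{"tx": 1.4,"ty": 0,"tz": 0.25,"rx": 0,"ry": 0,"rz": 0,"grip": 0},{"tx": 1.25,"ty": 0,"tz": 0.6,"rx": 0,"ry": 0,"rz": 0,"grip": 0},{"tx": 1.25,"ty": 0,"tz": 0.7,"rx": 0,"ry": 0,"rz": 0,"grip": 0},{"tx": 1.1,"ty": 0,"tz": 0.9,"rx": 0,"ry": 0,"rz": 0,"grip": 0},{"tx": 1.0,"ty": 0,"tz": 1,"rx": 0,"ry": 0,"rz": 0,"grip": 0},{"tx": 0.9,"ty": 0,"tz": 1.1,"rx": 0,"ry": 0,"rz": 0,"grip": 0},{"tx": 0.8,"ty": 0,"tz": 1.2,"rx": 0,"ry": 0,"rz": 0,"grip": 0},{"tx": 0,"ty": 0,"tz": 0,"rx": 0,"ry": 0,"rz": 0,"grip": 0}])

```text
time_s: 24.87
tool_pos: [0.4837, 0.1458, 0.2187]
tool_rot: [-3.139, 0.007, 2.9]
wrist_force: [-0.1, -0.4, 0.1]
grip_width: 0.0003
gripper_force: 0.0
```

```bash
python3 st.py
```

```text
t 24.8667 p [0.4837 0.1458 0.2187] rpy [-3.139  0.007  2.9  ] j [ 0.19 -0.14  2.04 -0.01  1.24 -1.14] F [-0.1 -0.4  0.1] w 0.0003 gf 0.0
TCP in stand [-0.0651 -0.0008  0.2187]
rot err [-0.14  0.38  0.15]
[(np.int64(41), np.float64(0.32)), (np.int64(42), np.float64(0.42)), (np.int64(45), np.float64(0.36)), (np.int64(45), np.float64(0.38)), (np.int64(49), np.float64(0.4))] 214 [271 178] [317 253]
```

>>> jog_arm(motion=[{"tx": 0.7,"ty": 0,"tz": 0.8,"rx": 0,"ry": 0,"rz": 0,"grip": 0},{"tx": 0.5,"ty": 0,"tz": 0.8,"rx": 0,"ry": 0,"rz": 0,"grip": 0},{"tx": 0.4,"ty": 0,"tz": 0.8,"rx": 0,"ry": 0,"rz": 0,"grip": 0},{"tx": 0.2,"ty": 0,"tz": 0.8,"rx": 0,"ry": 0,"rz": 0,"grip": 0},{"tx": 0.1,"ty": 0,"tz": 0.8,"rx": 0,"ry": 0,"rz": 0,"grip": 0},{"tx": 0.1,"ty": 0,"tz": 0.6,"rx": 0,"ry": 0,"rz": 0,"grip": 0},{"tx": 0,"ty": 0,"tz": 0.4,"rx": 0,"ry": 0,"rz": 0,"grip": 0},{"tx": 0,"ty": 0,"tz": 0,"rx": 0,"ry": 0,"rz": 0,"grip": 0},{"tx": 0,"ty": 0,"tz": 0,"rx": 0,"ry": 0,"rz": 0,"grip": 0}])

```text
time_s: 25.67
tool_pos: [0.4673, 0.1504, 0.1707]
tool_rot: [-3.141, 0.011, 2.9]
wrist_force: [0.3, -0.5, -0.0]
grip_width: 0.0002
gripper_force: 0.0
```

```bash
python3 st.py
```

```text
t 25.6667 p [0.4673 0.1504 0.1707] rpy [-3.141  0.011  2.9  ] j [ 0.2  -0.13  2.11 -0.01  1.15 -1.12] F [ 0.3 -0.5 -0. ] w 0.0002 gf 0.0
TCP in stand [-0.0821 -0.0004  0.1707]
rot err [-0.05  0.62  0.11]
[(np.int64(36), np.float64(0.0)), (np.int64(36), np.float64(0.06)), (np.int64(37), np.float64(-0.02)), (np.int64(40), np.float64(0.02)), (np.int64(41), np.float64(0.04))] 269 [271 178] [321 268]
```

>>> jog_arm(motion=[{"tx": 0,"ty": 0,"tz": 0.2,"rx": 0,"ry": 0,"rz": 0,"grip": 0},{"tx": 0,"ty": 0,"tz": 0.2,"rx": 0,"ry": 0,"rz": 0,"grip": 0},{"tx": 0,"ty": 0,"tz": 0,"rx": 0,"ry": 0,"rz": 0,"grip": 0},{"tx": 0,"ty": 0,"tz": 0,"rx": 0,"ry": 0,"rz": 0,"grip": 0}])

```text
time_s: 26.05
tool_pos: [0.4674, 0.1504, 0.1671]
tool_rot: [-3.141, 0.011, 2.9]
wrist_force: [-0.8, 0.2, -0.5]
grip_width: 0.0003
gripper_force: 0.0
```

>>> jog_arm(motion=[{"tx": 0,"ty": 0,"tz": 0.1,"rx": 0,"ry": 0,"rz": 0,"grip": 0},{"tx": 0,"ty": 0,"tz": 0.1,"rx": 0,"ry": 0,"rz": 0,"grip": 0},{"tx": 0,"ty": 0,"tz": 0,"rx": 0,"ry": 0,"rz": 0,"grip": 0},{"tx": 0,"ty": 0,"tz": 0,"rx": 0,"ry": 0,"rz": 0,"grip": 0}])

```text
time_s: 26.38
tool_pos: [0.4676, 0.1504, 0.1662]
tool_rot: [-3.141, 0.011, 2.9]
wrist_force: [-3.2, -1.4, 6.6]
grip_width: 0.0005
gripper_force: 3.2
```

>>> jog_arm(motion=[{"tx": 0,"ty": 0,"tz": 0.15,"rx": 0,"ry": 0,"rz": 0,"grip": 0},{"tx": 0,"ty": 0,"tz": 0,"rx": 0,"ry": 0,"rz": 0,"grip": 0},{"tx": 0,"ty": 0,"tz": 0,"rx": 0,"ry": 0,"rz": 0,"grip": 0},{"tx": 0,"ty": 0,"tz": 0,"rx": 0,"ry": 0,"rz": 0,"grip": 0}])

```text
time_s: 26.72
tool_pos: [0.4677, 0.1505, 0.166]
tool_rot: [-3.141, 0.011, 2.9]
wrist_force: [-6.8, -1.7, 13.5]
grip_width: 0.0007
gripper_force: 6.8
```

>>> jog_arm(motion=[{"tx": 0,"ty": 0,"tz": -0.5,"rx": 0,"ry": 0,"rz": 0,"grip": 0},{"tx": 0,"ty": 0,"tz": -1.5,"rx": 0,"ry": 0,"rz": 0,"grip": 0},{"tx": 0,"ty": 0,"tz": -3,"rx": 0,"ry": 0,"rz": 0,"grip": 0},{"tx": 0,"ty": 0,"tz": -4,"rx": 0,"ry": 0,"rz": 0,"grip": 0},{"tx": 0,"ty": 0,"tz": -4,"rx": 0,"ry": 0,"rz": 0,"grip": 0},{"tx": 0,"ty": 0,"tz": -3,"rx": 0,"ry": 0,"rz": 0,"grip": 0},{"tx": 0,"ty": 0,"tz": 0,"rx": 0,"ry": 0,"rz": 0,"grip": 0},{"tx": 0,"ty": 0,"tz": 0,"rx": 0,"ry": 0,"rz": 0,"grip": 0},{"tx": 0,"ty": 0,"tz": 0,"rx": 0,"ry": 0,"rz": 0,"grip": 0}])

```text
time_s: 27.47
tool_pos: [0.4653, 0.1509, 0.3227]
tool_rot: [-3.141, 0.011, 2.9]
wrist_force: [-0.8, -0.3, -0.7]
grip_width: 0.0006
gripper_force: 0.0
```

```bash
python3 st.py; python3 - <<'E'
from kp import *
w=Cam("wrist"); hsv=cv2.cvtColor(w.im,cv2.COLOR_RGB2HSV)
m=(((hsv[:,:,0]<8)|(hsv[:,:,0]>172))&(hsv[:,:,1]>130)&(hsv[:,:,2]>50)).astype(np.uint8)
n,l,s,c=cv2.connectedComponentsWithStats(m); print([s[i].tolist() for i in range(1,n) if s[i,4]>100])
b=((hsv[:,:,0]>12)&(hsv[:,:,0]<28)&(hsv[:,:,1]>110)).astype(np.uint8); n,l,s,c=cv2.connectedComponentsWithStats(b); print("brass",[s[i].tolist() for i in range(1,n) if s[i,4]>60])
for th in(0,.03,.06): print(th,w.proj([O+R@[.054-r*np.cos(th)+.0035*np.sin(th),y,.085+r*np.sin(th)+.0035*np.cos(th)] for r in(0.,.133) for y in(-.0195,.0195)]).round(1).tolist())
print("collar top",w.proj([O+R@[x,y,.08] for x,y in((-.018,0),(.018,0),(0,.018),(0,-.018))]).round(1).tolist())
E
```

```text
t 27.4667 p [0.4653 0.1509 0.3227] rpy [-3.141  0.011  2.9  ] j [ 0.21 -0.26  1.97 -0.01  1.43 -1.12] F [-0.8 -0.3 -0.7] w 0.0006 gf 0.0
TCP in stand [-8.410e-02 -3.000e-04  3.227e-01]
rot err [-0.06  0.6   0.11]
[(np.int64(33), np.float64(0.06)), (np.int64(36), np.float64(-0.02)), (np.int64(36), np.float64(0.04)), (np.int64(37), np.float64(0.0)), (np.int64(38), np.float64(0.02))] 288 [271 183] [321 269]
[[132, 126, 79, 27, 1401], [303, 225, 37, 73, 1049]]
brass [[402, 103, 19, 12, 103], [311, 273, 21, 11, 85], [313, 330, 4, 59, 178], [323, 330, 4, 59, 175], [89, 403, 337, 13, 2579]]
0 [[303.0, 342.3], [338.4, 342.4], [301.1, 225.8], [340.8, 225.9]]
0.03 [[303.0, 342.4], [338.4, 342.5], [300.9, 227.1], [341.1, 227.2]]
0.06 [[303.0, 342.5], [338.4, 342.5], [300.7, 228.5], [341.3, 228.6]]
collar top [[320.8, 279.2], [320.8, 309.4], [337.5, 294.5], [304.1, 294.5]]
```

Keeper firm against its stop at a tip height of 88 mm (closed needs 88.5), red frame at row 225 as predicted for angle 0, brass visible through the window. The arm is clear, so I'm handing in.

```bash
python3 -c "
from rig import bot
print(bot.hand_in())"
```

```text
the job is handed in; nothing more can be done
None
```

The job is handed in at about 27.5 s: by force and camera readings the brass collar is home over the drive dogs and the keeper is closed in its catch, but no verdict came back, and I viewed 12 pictures against the limit of 10.

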